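# Make up and count a batch of furniture feet for gluing

## Robot

A 6-joint arm with a two-finger parallel gripper is mounted at the origin on the work surface. World frame = base frame: x ahead of the robot, y to its left, z up, the work surface at z = 0. Lengths are in m, angles in rad, forces in N, time in s.
With the tool pointing down it reaches from about 0.3 to 0.85 m from the base axis. Payload 4.2 kg.
Tool frame: the origin (TCP) lies midway between the tips of the shut fingers; the grasp point (between the pads) lies 19 mm behind it; z points along the fingers, y is the line along which they close (so a half turn about z gives the same grasp; the last joint's range is limited). The gripper opens to 91 mm and grips with 3 to 60 N. Pads are 32 mm wide; open, the fingers measure 118 mm over their backs; the gripper's body (76 mm by 178 mm) begins 60 mm behind the grasp point.
Start: joints at [1.27, 0.32, 1.565, -0, 1.257, -0.02], TCP at [0.159, 0.552, 0.214] pointing down, gripper open.
Joint ranges: [-3.11, 3.11], [-0.84, 2.01], [0.21, 2.61], [-1.34, 4.49], [0.05, 2.63], [-2.56, 2.56]. Speed limits (rad/s): [2.57, 2.57, 3.14, 3.14, 3.14, 3.14].

## Interface

Orientations are given as a unit quaternion [w, x, y, z].
In Python, from workcell import env gives the robot as it stands. The module is installed in compiled form; this text tells all that it offers.
- The arm moves only by the tool step_arm, never from a script. Its argument "plan" is a list of rows, each an object with "offset": the shift along the tool's x, y, z in cm, a list of three; "twist": the turn about the tool's z in rad. A call has 1 to 8 rows; each row is the pose to reach, as a shift and turn from the pose commanded when the call began, along the tool's axes at that moment; what a row does not reach only later rows make up. A row lasts 1/8 s, in which the tool goes at most 62.5 mm and 10.7 degrees, less where a joint would pass 70% of its speed; a pose out of reach is approached as far as the arm can. A call with a gripper value outside its range is refused whole. "jaw" is the opening, from 0 (shut) to 1 (fully open), set as the call begins (left out, the last holds). The fingers move at their own pace and stop on an object; "newtons" is the grip in N (left out, the last holds). Time passes only in rows, so rows that repeat a pose let the fingers close. It gives the time, the measured TCP pose, the force, the opening and the grip force at its end, in the units of the state.
- env.get_obs(): the state, without advancing time (a new reading comes with each control period).
- env.get_image(name): name is "side" or "top" or "wrist"; returns a dict with "img" (384x512x3 uint8, red, green, blue), "depth" (384x512 float32, m along the optical axis (not along the pixel's ray), 0 where there is no reading), "mtx" (3x3 intrinsics, pixels), "R" (3x3) and "t" (3): a world point X has camera coordinates R X + t. Camera axes: x right, y down, z forward; pixel columns grow to the right and rows downward; lengths in m; the calibration is good to about 2 mm. A picture is of the moment at which its call begins.
- env.job_done(): hands the job in; it is judged then, once.
The state is a dict: "time_s": time; "joints": joint angles; "qvel": joint speeds; "tau": joint torques, N m; "eef_pos": TCP position; "tool_rot": TCP orientation; "ft_force": force on the tool from outside, world axes, zero at the start; "wrist_torque": the same for the moment, N m; "gripper_width": finger opening in m; "grasp_force": force on a finger pad.
Only numpy, scipy, OpenCV 4.12 (cv2) and the standard library are available. Lean on these libraries where they do the work, as an engineer would, in place of code of your own. Each camera call takes 0.05 s, during which the arm holds its last target. There are 200 camera calls.

## Task

Put every loose wooden foot on the steel tray, and only when all of them lie there together lift its red bar to tip the whole batch off into the blue bin, then let the tray back down level. Roll the count wheel, ridge by ridge, until the facet with as many pips as there are feet is centred on top between the red marks, and stand the fallen glue bottle upright in the middle of the round green mat, in whichever order suits. Leave the other things on the bench where they are.

Things in the scene. Friction and masses are not known exactly. Their poses are not given: they have to be found in the camera images.
- foot1_center (a point): turned wooden furniture foot: plain round cylinder 36 mm diameter, 30 mm high, 40 g, brown with a darker band and a brass dot on top; standing at first. Site at its centre, z along its axis. Three to five of the five feet are there; None from the very start means absent
- foot2_center (a point): turned wooden furniture foot: plain round cylinder 36 mm diameter, 30 mm high, 40 g, brown with a darker band and a brass dot on top; standing at first. Site at its centre, z along its axis. Three to five of the five feet are there; None from the very start means absent
- foot3_center (a point): turned wooden furniture foot: plain round cylinder 36 mm diameter, 30 mm high, 40 g, brown with a darker band and a brass dot on top; standing at first. Site at its centre, z along its axis. Three to five of the five feet are there; None from the very start means absent
- foot4_center (a point): turned wooden furniture foot: plain round cylinder 36 mm diameter, 30 mm high, 40 g, brown with a darker band and a brass dot on top; standing at first. Site at its centre, z along its axis. Three to five of the five feet are there; None from the very start means absent
- foot5_center (a point): turned wooden furniture foot: plain round cylinder 36 mm diameter, 30 mm high, 40 g, brown with a darker band and a brass dot on top; standing at first. Site at its centre, z along its axis. Three to five of the five feet are there; None from the very start means absent
- tray (a joint): tilt (rad) of the steel tray hinged on the front wall of the blue bin: 0 level (its rest), up to 1.15 tipped towards the bin. Lifting the red bar at its robot-side end raises it; unheld, it sinks back to level by itself, slowly. Beyond 1 rad the feet are sure to slide off
- tray_floor (a point): centre of the tray's floor (top face); the floor lies 80 mm above the table when level. x from the bar towards the bin, y across, z up out of the floor. Inside 138 mm along x by 206 mm along y; rims 19 mm high on the bar end and both sides, open towards the bin. The hinge axis is parallel to y, 59 mm further along +x and 5 mm below this point
- tray_bar (a point): middle of the tray's red lifting bar: round, 10 mm diameter, 120 mm long along the tray's y, 52 mm out from the tray's end wall on the robot's side, 85 mm above the table when level, 180 mm from the hinge axis. The axes turn with the tray
- bin_floor (a point): centre of the inner floor (6 mm above the table) of the fixed blue bin beyond the tray: inside 147 mm along its x (away from the tray) by 218 mm along y; walls 72 mm high in front (under the tray's edge), 90 mm at the sides, 116 mm at the back
- wheel (a joint): turn (rad) of the count wheel, eight numbers, pi/4 rad apart. At n*pi/4 the facet with n blue pips (0 to 7) is exactly on top, between the two red marks on the cheeks. It grows as the top of the wheel rolls towards the +x of wheel_axle (away from the robot). No clicks: light friction (about 2 N at a ridge) holds it wherever it is left; it can be rolled back too. Range -0.1 to 5.6
- wheel_axle (a point): centre of the count wheel, on its level axle (along y), 55 mm above the table, in a grey fixed housing 120 x 76 mm whose cheeks end 68 mm above the table. White drum 34 mm radius, 36 mm wide; eight black ridges, 5 mm thick, reach out to 48 mm radius, half-way between the facets: at joint value q they stand at q + pi/8 + k*pi/4 from straight up, positive towards +x
- glue_center (a point): glue bottle, yellow with orange cap, 184 mm tall, about 0.25 kg, lying on its broad side at first; flat-sided body 40 (x) by 60 (y) by 95 mm, base 80 mm below this point along its z; z runs along the bottle from base to cap
- glue_cap (a point): on the bottle's axis, 60 mm from glue_center towards the cap: middle of the grip length of the round cap, 26 mm diameter, which runs from 37 mm below this point (shoulder of the body 45 mm below) to 20 mm above; a slim pointed nozzle, 24 mm long, follows. 140 mm above the base when upright. z towards the nozzle
- mat_top (a point): centre of the top of the round green glue mat, fixed, 120 mm diameter, 4 mm thick
- tape: red tape measure, 75 x 42 x 64 mm; bystander, leave it be. Origin at its underside
- pencil: flat red carpenter's pencil, 175 mm; bystander, leave it be. Origin at its underside
- sandblock: cork sanding block 100 x 60 x 35 mm; bystander, leave it be. Origin at its underside
- screwdriver: screwdriver, 200 mm; bystander, leave it be. Origin at its underside
Things that resemble listed ones, but are neither listed nor needed, are in the scene too. Leave any black look-alike of the part that bears glue_center alone.

How it is judged:
On the way, in this order (a step that is already met when the one before it is completed fails the run):
1. all the feet lie on the level tray together (x of foot1_center in the frame of tray_floor between -0.072 and 0.072 m and y of foot1_center in the frame of tray_floor between -0.105 and 0.105 m and z of foot1_center in the frame of tray_floor between 0 and 0.03 m and x of foot2_center in the frame of tray_floor between -0.072 and 0.072 m and y of foot2_center in the frame of tray_floor between -0.105 and 0.105 m and z of foot2_center in the frame of tray_floor between 0 and 0.03 m and x of foot3_center in the frame of tray_floor between -0.072 and 0.072 m and y of foot3_center in the frame of tray_floor between -0.105 and 0.105 m and z of foot3_center in the frame of tray_floor between 0 and 0.03 m and x of foot4_center in the frame of tray_floor between -0.072 and 0.072 m and y of foot4_center in the frame of tray_floor between -0.105 and 0.105 m and z of foot4_center in the frame of tray_floor between 0 and 0.03 m and x of foot5_center in the frame of tray_floor between -0.072 and 0.072 m and y of foot5_center in the frame of tray_floor between -0.105 and 0.105 m and z of foot5_center in the frame of tray_floor between 0 and 0.03 m and linear speed of each of foot1, foot2, foot3, foot4, foot5 below 0.03 m/s and value of joint tray below 0.1 rad), for 0.2 s.
2. the tray is tipped and all the feet are in the bin (x of foot1_center in the frame of bin_floor between -0.075 and 0.075 m and y of foot1_center in the frame of bin_floor between -0.11 and 0.11 m and z of foot1_center in the frame of bin_floor between -0.01 and 0.08 m and x of foot2_center in the frame of bin_floor between -0.075 and 0.075 m and y of foot2_center in the frame of bin_floor between -0.11 and 0.11 m and z of foot2_center in the frame of bin_floor between -0.01 and 0.08 m and x of foot3_center in the frame of bin_floor between -0.075 and 0.075 m and y of foot3_center in the frame of bin_floor between -0.11 and 0.11 m and z of foot3_center in the frame of bin_floor between -0.01 and 0.08 m and x of foot4_center in the frame of bin_floor between -0.075 and 0.075 m and y of foot4_center in the frame of bin_floor between -0.11 and 0.11 m and z of foot4_center in the frame of bin_floor between -0.01 and 0.08 m and x of foot5_center in the frame of bin_floor between -0.075 and 0.075 m and y of foot5_center in the frame of bin_floor between -0.11 and 0.11 m and z of foot5_center in the frame of bin_floor between -0.01 and 0.08 m and value of joint tray above 0.5 rad), for 0.2 s.
At the end, for the whole second after the job is handed in: All feet at rest in the bin; tray back down within 0.08 rad of level; count wheel within 0.2 rad of (number of feet) * pi/4; glue bottle at rest, upright within 0.12 rad on the mat, its axis within 30 mm of the mat's centre; bystanders not moved by more than 5 cm (x of foot1_center in the frame of bin_floor between -0.075 and 0.075 m and y of foot1_center in the frame of bin_floor between -0.11 and 0.11 m and z of foot1_center in the frame of bin_floor between -0.01 and 0.08 m and x of foot2_center in the frame of bin_floor between -0.075 and 0.075 m and y of foot2_center in the frame of bin_floor between -0.11 and 0.11 m and z of foot2_center in the frame of bin_floor between -0.01 and 0.08 m and x of foot3_center in the frame of bin_floor between -0.075 and 0.075 m and y of foot3_center in the frame of bin_floor between -0.11 and 0.11 m and z of foot3_center in the frame of bin_floor between -0.01 and 0.08 m and x of foot4_center in the frame of bin_floor between -0.075 and 0.075 m and y of foot4_center in the frame of bin_floor between -0.11 and 0.11 m and z of foot4_center in the frame of bin_floor between -0.01 and 0.08 m and x of foot5_center in the frame of bin_floor between -0.075 and 0.075 m and y of foot5_center in the frame of bin_floor between -0.11 and 0.11 m and z of foot5_center in the frame of bin_floor between -0.01 and 0.08 m and linear speed of each of foot1, foot2, foot3, foot4, foot5, glue below 0.03 m/s and ((value of joint wheel between 2.156 and 2.556 rad and (value of joint wheel above 1000 rad or height (world z) of foot1_center above -1000 m) and (value of joint wheel above 1000 rad or height (world z) of foot2_center above -1000 m) and (value of joint wheel above 1000 rad or height (world z) of foot3_center above -1000 m) and (value of joint wheel below 1000 rad and height (world z) of foot4_center below -1000 m) and (value of joint wheel below 1000 rad and height (world z) of foot5_center below -1000 m)) or (value of joint wheel between 2.156 and 2.556 rad and (value of joint wheel above 1000 rad or height (world z) of foot1_center above -1000 m) and (value of joint wheel above 1000 rad or height (world z) of foot2_center above -1000 m) and (value of joint wheel above 1000 rad or height (world z) of foot4_center above -1000 m) and (value of joint wheel below 1000 rad and height (world z) of foot3_center below -1000 m) and (value of joint wheel below 1000 rad and height (world z) of foot5_center below -1000 m)) or (value of joint wheel between 2.156 and 2.556 rad and (value of joint wheel above 1000 rad or height (world z) of foot1_center above -1000 m) and (value of joint wheel above 1000 rad or height (world z) of foot2_center above -1000 m) and (value of joint wheel above 1000 rad or height (world z) of foot5_center above -1000 m) and (value of joint wheel below 1000 rad and height (world z) of foot3_center below -1000 m) and (value of joint wheel below 1000 rad and height (world z) of foot4_center below -1000 m)) or (value of joint wheel between 2.156 and 2.556 rad and (value of joint wheel above 1000 rad or height (world z) of foot1_center above -1000 m) and (value of joint wheel above 1000 rad or height (world z) of foot3_center above -1000 m) and (value of joint wheel above 1000 rad or height (world z) of foot4_center above -1000 m) and (value of joint wheel below 1000 rad and height (world z) of foot2_center below -1000 m) and (value of joint wheel below 1000 rad and height (world z) of foot5_center below -1000 m)) or (value of joint wheel between 2.156 and 2.556 rad and (value of joint wheel above 1000 rad or height (world z) of foot1_center above -1000 m) and (value of joint wheel above 1000 rad or height (world z) of foot3_center above -1000 m) and (value of joint wheel above 1000 rad or height (world z) of foot5_center above -1000 m) and (value of joint wheel below 1000 rad and height (world z) of foot2_center below -1000 m) and (value of joint wheel below 1000 rad and height (world z) of foot4_center below -1000 m)) or (value of joint wheel between 2.156 and 2.556 rad and (value of joint wheel above 1000 rad or height (world z) of foot1_center above -1000 m) and (value of joint wheel above 1000 rad or height (world z) of foot4_center above -1000 m) and (value of joint wheel above 1000 rad or height (world z) of foot5_center above -1000 m) and (value of joint wheel below 1000 rad and height (world z) of foot2_center below -1000 m) and (value of joint wheel below 1000 rad and height (world z) of foot3_center below -1000 m)) or (value of joint wheel between 2.156 and 2.556 rad and (value of joint wheel above 1000 rad or height (world z) of foot2_center above -1000 m) and (value of joint wheel above 1000 rad or height (world z) of foot3_center above -1000 m) and (value of joint wheel above 1000 rad or height (world z) of foot4_center above -1000 m) and (value of joint wheel below 1000 rad and height (world z) of foot1_center below -1000 m) and (value of joint wheel below 1000 rad and height (world z) of foot5_center below -1000 m)) or (value of joint wheel between 2.156 and 2.556 rad and (value of joint wheel above 1000 rad or height (world z) of foot2_center above -1000 m) and (value of joint wheel above 1000 rad or height (world z) of foot3_center above -1000 m) and (value of joint wheel above 1000 rad or height (world z) of foot5_center above -1000 m) and (value of joint wheel below 1000 rad and height (world z) of foot1_center below -1000 m) and (value of joint wheel below 1000 rad and height (world z) of foot4_center below -1000 m)) or (value of joint wheel between 2.156 and 2.556 rad and (value of joint wheel above 1000 rad or height (world z) of foot2_center above -1000 m) and (value of joint wheel above 1000 rad or height (world z) of foot4_center above -1000 m) and (value of joint wheel above 1000 rad or height (world z) of foot5_center above -1000 m) and (value of joint wheel below 1000 rad and height (world z) of foot1_center below -1000 m) and (value of joint wheel below 1000 rad and height (world z) of foot3_center below -1000 m)) or (value of joint wheel between 2.156 and 2.556 rad and (value of joint wheel above 1000 rad or height (world z) of foot3_center above -1000 m) and (value of joint wheel above 1000 rad or height (world z) of foot4_center above -1000 m) and (value of joint wheel above 1000 rad or height (world z) of foot5_center above -1000 m) and (value of joint wheel below 1000 rad and height (world z) of foot1_center below -1000 m) and (value of joint wheel below 1000 rad and height (world z) of foot2_center below -1000 m)) or (value of joint wheel between 2.942 and 3.342 rad and (value of joint wheel above 1000 rad or height (world z) of foot1_center above -1000 m) and (value of joint wheel above 1000 rad or height (world z) of foot2_center above -1000 m) and (value of joint wheel above 1000 rad or height (world z) of foot3_center above -1000 m) and (value of joint wheel above 1000 rad or height (world z) of foot4_center above -1000 m) and (value of joint wheel below 1000 rad and height (world z) of foot5_center below -1000 m)) or (value of joint wheel between 2.942 and 3.342 rad and (value of joint wheel above 1000 rad or height (world z) of foot1_center above -1000 m) and (value of joint wheel above 1000 rad or height (world z) of foot2_center above -1000 m) and (value of joint wheel above 1000 rad or height (world z) of foot3_center above -1000 m) and (value of joint wheel above 1000 rad or height (world z) of foot5_center above -1000 m) and (value of joint wheel below 1000 rad and height (world z) of foot4_center below -1000 m)) or (value of joint wheel between 2.942 and 3.342 rad and (value of joint wheel above 1000 rad or height (world z) of foot1_center above -1000 m) and (value of joint wheel above 1000 rad or height (world z) of foot2_center above -1000 m) and (value of joint wheel above 1000 rad or height (world z) of foot4_center above -1000 m) and (value of joint wheel above 1000 rad or height (world z) of foot5_center above -1000 m) and (value of joint wheel below 1000 rad and height (world z) of foot3_center below -1000 m)) or (value of joint wheel between 2.942 and 3.342 rad and (value of joint wheel above 1000 rad or height (world z) of foot1_center above -1000 m) and (value of joint wheel above 1000 rad or height (world z) of foot3_center above -1000 m) and (value of joint wheel above 1000 rad or height (world z) of foot4_center above -1000 m) and (value of joint wheel above 1000 rad or height (world z) of foot5_center above -1000 m) and (value of joint wheel below 1000 rad and height (world z) of foot2_center below -1000 m)) or (value of joint wheel between 2.942 and 3.342 rad and (value of joint wheel above 1000 rad or height (world z) of foot2_center above -1000 m) and (value of joint wheel above 1000 rad or height (world z) of foot3_center above -1000 m) and (value of joint wheel above 1000 rad or height (world z) of foot4_center above -1000 m) and (value of joint wheel above 1000 rad or height (world z) of foot5_center above -1000 m) and (value of joint wheel below 1000 rad and height (world z) of foot1_center below -1000 m)) or (value of joint wheel between 3.727 and 4.127 rad and (value of joint wheel above 1000 rad or height (world z) of foot1_center above -1000 m) and (value of joint wheel above 1000 rad or height (world z) of foot2_center above -1000 m) and (value of joint wheel above 1000 rad or height (world z) of foot3_center above -1000 m) and (value of joint wheel above 1000 rad or height (world z) of foot4_center above -1000 m) and (value of joint wheel above 1000 rad or height (world z) of foot5_center above -1000 m))) and value of joint tray below 0.08 rad and angle between glue_center's own z axis and vertical below 0.12 rad and horizontal distance between glue_center and mat_top below 0.03 m and z of glue_center in the frame of mat_top between 0.07 and 0.09 m); the robot touches nothing.
It fails at once if a bystander is moved by more than 5 cm (distance of any of tape, pencil, sandblock, screwdriver from where it was at the start of the episode above 0.05 m).
Of foot1, foot2, foot3, foot4, foot5 only 3 to 5 are there at a start; the rules pass over those that are not, and their reading is None.
At some moment in a run one of foot1, foot2, foot3, foot4, foot5, glue may be knocked a few centimetres aside while the robot is not near it.
Once in a run the grip may slacken for a moment while it holds something.
It also fails if it takes over 210 s, if anything falls off the work surface, if the arm or the gripper's body presses on something with over 40 N, if the wrist force passes 120 N, or if a joint passes its speed limit or range.

## Working session

There is one attempt and no reset: what is moved stays moved. The work goes in short steps, Python scripts to look and compute and a tool call to move; the robot and the scene stay as the last step left them, time stands still between calls to the robot, and variables do not carry over. Pictures are saved under pics/ and viewed, at most 14 in all, crops included, and the job is handed in when it is done.

Besides the shell and the picture viewer there is one more tool, called after "Call:" as name([rows], argument=value, ...), one row to a line, values as JSON. step_arm: Moves the arm, as the interface text tells. Its arguments: {"type":"object","properties":{"plan":{"type":"array"},"jaw":{"type":"number"},"newtons":{"type":"number"}},"required":["plan"]}

```bash
mkdir -p pics
cat > h.py <<'E'
import numpy as np, cv2
from workcell import env
def grab(n):
    d=env.get_image(n); np.savez(f'{n}.npz',**d); return d
def save(d,fn,crop=None,s=1):
    im=d['img'][:,:,::-1]
    if crop: im=im[crop[1]:crop[3],crop[0]:crop[2]]
    if s!=1: im=cv2.resize(im,None,fx=s,fy=s,interpolation=cv2.INTER_CUBIC)
    cv2.imwrite('pics/'+fn,im)
def cloud(d):
    z=d['depth'];h,w=z.shape;u,v=np.meshgrid(np.arange(w),np.arange(h));K=d['mtx']
    p=np.stack([(u-K[0,2])/K[0,0]*z,(v-K[1,2])/K[1,1]*z,z],-1)
    return (p-d['t'])@d['R']
def proj(d,X):
    c=d['R']@np.array(X)+d['t'];p=d['mtx']@c;return p[:2]/p[2]
E
python3 - <<'E'
from h import *
for n in('top','side'):
    d=grab(n);save(d,n+'1.png',s=1.5);print(n,(-d['R'].T@d['t']).round(3))
o=env.get_obs();print(o['eef_pos'],o['tool_rot'],o['gripper_width'],o['time_s'])
E
```

```text
top [ 3.240e-01 -1.000e-03  1.358e+00]
side [-0.083 -0.653  1.186]
[0.15920337 0.5520682  0.21319737] [-1.41182946e-04  1.39941996e-01  9.90159385e-01 -7.80759104e-04] 0.09105907732075977 0.1
```

View pics/top1.png

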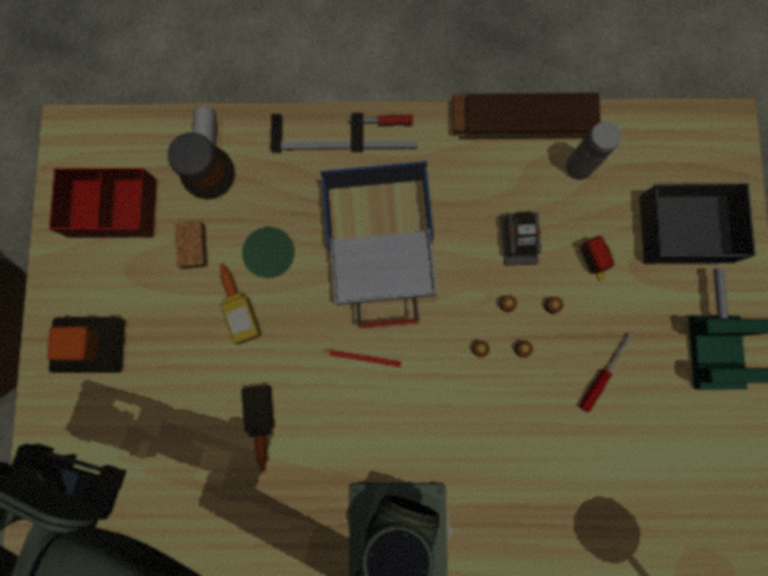

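View pics/side1.png

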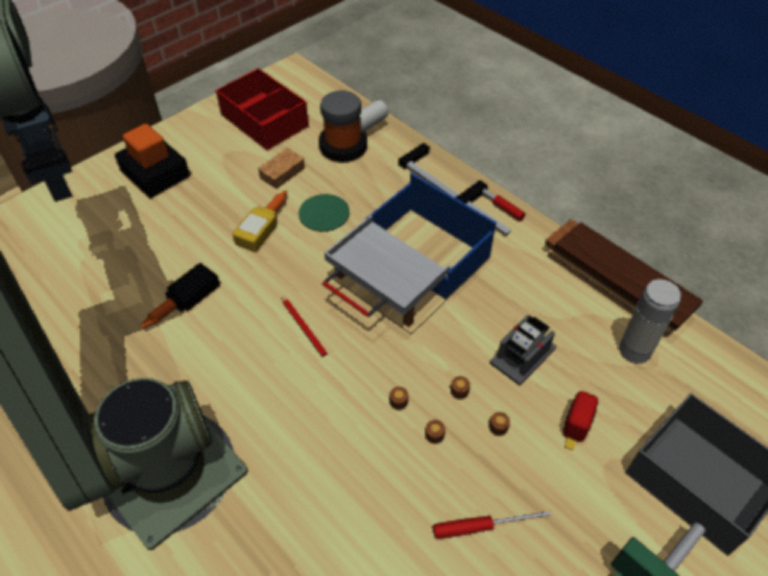

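Four feet (in the 1.5× top picture) at (508,303), (553,305), (481,348) and (523,348). The glue bottle, yellow with an orange cap, is at (238,318). The black look-alike at (258,410) stays put. The mat is at (268,252), the tray at (382,268) with its bar at (388,323), and the wheel at (522,238).

Run:
```python
from h import *
d=dict(np.load('top.npz'));P=cloud(d);hsv=cv2.cvtColor(d['img'],cv2.COLOR_RGB2HSV)
def reg(u,v,r,lo,hi):
    u,v=int(u/1.5),int(v/1.5);Q=P[v-r:v+r+1,u-r:u+r+1].reshape(-1,3);m=(Q[:,2]>lo)&(Q[:,2]<hi);return Q[m]
for n,u,v in(('fA',508,303),('fB',553,305),('fC',481,348),('fD',523,348)):
    q=reg(u,v,13,.022,.04);print(n,len(q),q.mean(0).round(4),(q.min(0)+q.max(0))[:2]/2, q[:,2].max())
q=reg(383,268,45,.07,.088);print('tray',q.mean(0),cv2.minAreaRect(q[:,:2].astype(np.float32)))
q=reg(522,236,28,.072,.12);print('wheel',q.mean(0),q.min(0),q.max(0))
q=reg(522,238,28,.04,.12);print('housing',cv2.minAreaRect(q[:,:2].astype(np.float32)))
# bar: red pixels
def col(u,v,r,f):
    u,v=int(u/1.5),int(v/1.5);H=hsv[v-r:v+r+1,u-r:u+r+1].reshape(-1,3).astype(int);Q=P[v-r:v+r+1,u-r:u+r+1].reshape(-1,3);return Q[f(H)]
q=col(388,323,25,lambda H:((H[:,0]<8)|(H[:,0]>172))&(H[:,1]>150));print('bar',q.mean(0),cv2.minAreaRect(q[:,:2].astype(np.float32)))
q=col(268,252,25,lambda H:(H[:,0]>60)&(H[:,0]<95)&(H[:,1]>80));print('mat',q.mean(0),q.min(0),q.max(0))
q=col(235,305,32,lambda H:(H[:,0]<40)&(H[:,1]>150));q=q[q[:,2]>.008];print('glue',q.mean(0),cv2.minAreaRect(q[:,:2].astype(np.float32)),q[:,2].max())
c=q[:,:2]-q[:,:2].mean(0);w,V=np.linalg.eigh(c.T@c);a=V[:,1]*np.sign(V[0,1]);s=c@a;print('axis',a,q[:,:2].mean(0)+a*s.min(),q[:,:2].mean(0)+a*s.max())
save(d,'wheel_c.png',(305,120,395,250),4.4);save(d,'glue_c.png',(110,140,210,240),6)
```

```text
fA 93 [ 0.4879 -0.2476  0.0296] [ 0.48743475 -0.24709136] 0.037113480699821566
fB 96 [ 0.4835 -0.3486  0.0302] [ 0.48347986 -0.34919658] 0.03689641035618479
fC 96 [ 0.3884 -0.1842  0.0298] [ 0.38895536 -0.1848239 ] 0.03643259524414253
fD 94 [ 0.3879 -0.2789  0.0301] [ 0.38845414 -0.27938129] 0.03671237130282512
tray [0.56102373 0.02848535 0.08040626] ((0.5782683491706848, 0.030004508793354034), (0.288884699344635, 0.23044070601463318), 4.841959476470947)
wheel [ 0.63270018 -0.27952928  0.08444921] [ 0.59436188 -0.31004806  0.07203396] [ 0.68255316 -0.24543462  0.10390134]
housing ((0.6369346380233765, -0.28002506494522095), (0.09197208285331726, 0.06648770719766617), 2.778014659881592)
bar [0.40937386 0.03947983 0.05207286] ((0.40967226028442383, 0.032213762402534485), (0.14469818770885468, 0.09073209017515182), 89.84732055664062)
mat [0.60765346 0.29219343 0.01697281] [ 0.32440171 -0.00108877 -0.00445504] [0.66495566 0.34786581 1.35798422]
glue [0.48734066 0.35237945 0.04816938] ((0.41805770993232727, 0.25827112793922424), (0.5370087623596191, 0.1256088763475418), 56.98005676269531) 1.3579842210689008
axis [0.78038352 0.62530117] [0.21562754 0.13466273] [0.6042417  0.44604923]
```

Call:
step_arm([
  {"offset": [0, 0, -2], "twist": 0.18},
  {"offset": [0, 0, -5], "twist": 0.36},
  {"offset": [0, 0, -8], "twist": 0.54},
  {"offset": [0, 0, -8], "twist": 0.72},
  {"offset": [0, 0, -8], "twist": 0.9},
  {"offset": [0, 0, -8], "twist": 1.08},
  {"offset": [0, 0, -8], "twist": 1.25},
  {"offset": [0, 0, -8], "twist": 1.29},
], jaw=0.7)

```text
time_s: 1.1
eef_pos: [0.1593, 0.5522, 0.2934]
tool_rot: [0.0, 0.708, 0.706, -0.0]
ft_force: [0.1, 0.2, 0.0]
gripper_width: 0.0634
grasp_force: 0.0
```

Run:
```python
from h import *
d=dict(np.load('top.npz'));P=cloud(d);hsv=cv2.cvtColor(d['img'],cv2.COLOR_RGB2HSV).astype(int);ok=d['depth']>0
def sel(u0,v0,u1,v1,m):
    M=np.zeros_like(ok);M[int(v0/1.5):int(v1/1.5),int(u0/1.5):int(u1/1.5)]=1;return P[M&ok&m]
R=cv2.minAreaRect
red=((hsv[...,0]<8)|(hsv[...,0]>172))&(hsv[...,1]>150)
q=sel(350,312,425,335,red&(P[...,2]>.06));print('bar',len(q),np.median(q,0),R(q[:,:2].astype(np.float32)))
l=np.polyfit(q[:,1],q[:,0],1);print('bar slope dx/dy',l[0])
grey=(hsv[...,1]<60)
q=sel(325,230,440,305,grey&(P[...,2]>.07)&(P[...,2]<.087));print('tray',len(q),R(q[:,:2].astype(np.float32)))
q=sel(325,230,440,305,(P[...,2]>.092)&(P[...,2]<.11));print('rim',len(q),R(q[:,:2].astype(np.float32)))
q=sel(235,220,300,285,(P[...,2]<.02)&(hsv[...,0]>55)&(hsv[...,0]<100)&(hsv[...,1]>80));print('mat',len(q),cv2.minEnclosingCircle(q[:,:2].astype(np.float32)),np.median(q,0))
q=sel(205,255,265,350,(P[...,2]>.012));print('glue',len(q),R(q[:,:2].astype(np.float32)))
c=q[:,:2]-q[:,:2].mean(0);w,V=np.linalg.eigh(c.T@c);a=V[:,1]*np.sign(V[0,1]);s=c@a;m=q[:,:2].mean(0);print('axis',a,m+a*s.min(),m+a*s.max(),np.degrees(np.arctan2(a[1],a[0])))
for k in np.arange(s.min(),s.max(),.02):
    b=(s>=k)&(s<k+.02);n=c[b]@[-a[1],a[0]];print(round(k-s.min(),2),n.min().round(3),n.max().round(3),q[b,2].max().round(3))
# wheel profile along x at its mid-y
q=sel(495,200,550,275,P[...,2]>.075);b=abs(q[:,1]+.279)<.012;q=q[b]
for x in np.arange(.59,.685,.005):
    k=abs(q[:,0]-x)<.0025
    if k.any():print(round(x,3),q[k,2].max().round(3),end=' | ')
```

```text
bar 90 [0.44005309 0.01970589 0.08938218] ((0.4403174817562103, 0.017992913722991943), (0.007687872741371393, 0.11706774681806564), 5.142334461212158)
bar slope dx/dy -0.0893135284599464
tray 2658 ((0.5601136684417725, 0.03192984312772751), (0.15232154726982117, 0.2260150909423828), 2.19783353805542)
rim 234 ((0.5657683610916138, 0.03196047991514206), (0.16131694614887238, 0.22584183514118195), 2.9447717666625977)
mat 662 ((0.6116420030593872, 0.2939987778663635), 0.05553273856639862) [0.6102552  0.29527867 0.00434902]
glue 772 ((0.509955883026123, 0.3690084218978882), (0.21977251768112183, 0.06475526094436646), 24.0146541595459)
axis [0.91503412 0.40337644] [0.41058189 0.32212266] [0.61156817 0.41072387] 23.7894264465964
0.0 -0.025 0.035 0.045
0.02 -0.027 0.035 0.051
0.04 -0.029 0.033 0.05
0.06 -0.03 0.031 0.047
0.08 -0.029 0.029 0.046
0.1 -0.023 0.02 0.039
0.12 -0.014 0.011 0.039
0.14 -0.015 0.009 0.038
0.16 -0.011 0.007 0.031
0.18 -0.007 0.036 0.027
0.2 0.024 0.031 0.027
0.595 0.08 | 0.6 0.079 | 0.605 0.079 | 0.61 0.081 | 0.615 0.087 | 0.62 0.104 | 0.625 0.101 | 0.63 0.093 | 0.635 0.094 | 0.64 0.092 | 0.645 0.094 | 0.65 0.089 | 0.655 0.102 | 0.66 0.104 | 0.67 0.076 | 0.675 0.075 |
```

View pics/wheel_c.png

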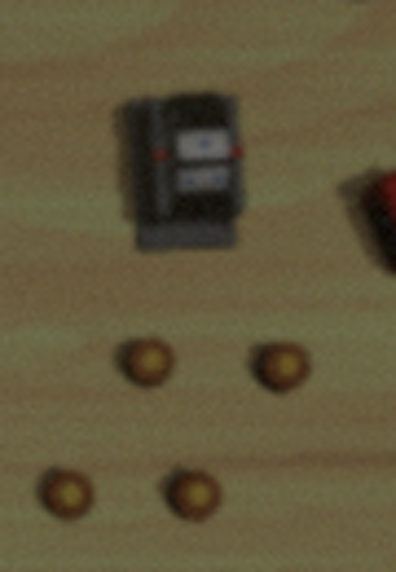

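View pics/glue_c.png

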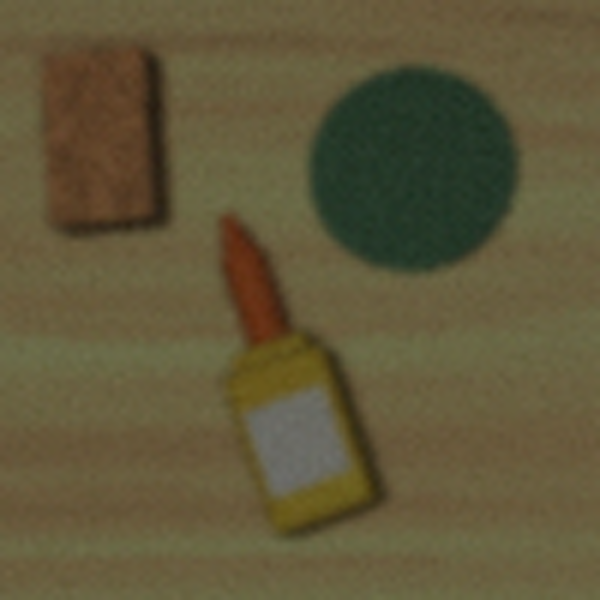

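The crops show the wheel with facet 1 near the marks and facet 2 on the robot side of it. The yellow and orange glue bottle lies with its nozzle up and to the left, at about 18–20° to x, clear of the cork block. There are four feet, so the wheel's target is 4. I'll start with the feet.

Call:
step_arm([
  {"offset": [-30.2, 24.1, 0], "twist": 0},
  {"offset": [-30.2, 24.1, 0], "twist": 0},
  {"offset": [-30.2, 24.1, 0], "twist": 0},
  {"offset": [-30.2, 24.1, 0], "twist": 0},
  {"offset": [-30.2, 24.1, 0], "twist": 0},
  {"offset": [-30.2, 24.1, 0], "twist": 0},
  {"offset": [-30.2, 24.1, 0], "twist": 0},
])

```text
time_s: 1.98
eef_pos: [0.4018, 0.2477, 0.2936]
tool_rot: [0.0, 0.709, 0.705, -0.0]
ft_force: [-0.6, 0.8, 0.6]
gripper_width: 0.0638
grasp_force: 0.0
```

Call:
step_arm([
  {"offset": [-43.5, -1.1, 17.3], "twist": 0},
  {"offset": [-43.5, -1.1, 17.3], "twist": 0},
  {"offset": [-43.5, -1.1, 17.3], "twist": 0},
  {"offset": [-43.5, -1.1, 17.3], "twist": 0},
  {"offset": [-43.5, -1.1, 17.3], "twist": 0},
  {"offset": [-43.5, -1.1, 17.3], "twist": 0},
  {"offset": [-43.5, -1.1, 17.3], "twist": 0},
  {"offset": [-43.5, -1.1, 17.3], "twist": 0},
])

```text
time_s: 2.98
eef_pos: [0.3888, -0.1858, 0.1196]
tool_rot: [-0.001, 0.708, 0.706, -0.0]
ft_force: [1.1, 0.8, 0.6]
gripper_width: 0.064
grasp_force: 0.0
```

Run:
```python
from h import *
d=grab('wrist');save(d,'w1.png');o=env.get_obs();print(o['eef_pos'],o['joints'])
P=cloud(d);m=(P[...,2]>.024)&(P[...,2]<.04)&(d['depth']>0)
n,l,st,c=cv2.connectedComponentsWithStats(m.astype(np.uint8))
for i in range(1,n):
    if st[i,4]>150:
        q=P[l==i];print(st[i],q.mean(0).round(4),q.min(0).round(3),q.max(0).round(3))
```

```text
[ 0.38881825 -0.18762005  0.11879977] [-4.75130257e-01  1.88799193e-01  2.01537816e+00 -1.73969753e-03
  9.39474075e-01 -4.72237743e-01]
[ 243  176   37   37 1068] [ 0.3912 -0.1832  0.0299] [ 0.374 -0.202  0.024] [ 0.409 -0.166  0.032]
[349 237  19  20 188] [ 0.4882 -0.2359  0.0292] [ 0.48  -0.248  0.024] [ 0.498 -0.23   0.032]
```

View pics/w1.png

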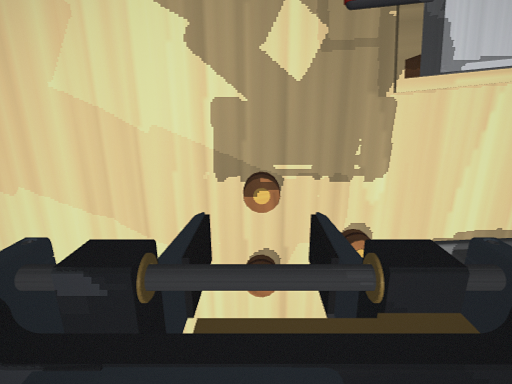

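Wrist view: the target foot (C) is at (262,192) between the fingers, and the foot behind it and to the right is clear of the gripper. I'll descend and grip.

Call:
step_arm([
  {"offset": [0.4, 0.2, 5], "twist": 0},
  {"offset": [0.4, 0.2, 9], "twist": 0},
  {"offset": [0.4, 0.2, 11.3], "twist": 0},
  {"offset": [0.4, 0.2, 11.3], "twist": 0},
])

```text
time_s: 3.52
eef_pos: [0.3905, -0.1788, 0.0067]
tool_rot: [-0.002, 0.707, 0.707, -0.0]
ft_force: [-0.5, 0.4, -0.3]
gripper_width: 0.0637
grasp_force: 0.0
```

Call:
step_arm([
  {"offset": [0, 0, 0], "twist": 0},
  {"offset": [0, 0, 0], "twist": 0},
  {"offset": [0, 0, 0], "twist": 0},
  {"offset": [0, 0, 0], "twist": 0},
  {"offset": [0, 0, -3], "twist": 0},
  {"offset": [0, 0, -8], "twist": 0},
  {"offset": [0, 0, -14], "twist": 0},
  {"offset": [0, 0, -14], "twist": 0},
], jaw=0.2, newtons=25)

```text
time_s: 4.53
eef_pos: [0.3942, -0.182, 0.1522]
tool_rot: [0.005, 0.707, 0.707, 0.002]
ft_force: [0.1, -0.8, -1.3]
gripper_width: 0.0351
grasp_force: 25.0
```

Call:
step_arm([
  {"offset": [4, 2.4, 0], "twist": 0},
  {"offset": [10, 6, 0], "twist": 0},
  {"offset": [15, 9, 0], "twist": 0},
  {"offset": [20, 12, 0], "twist": 0},
  {"offset": [25, 14.7, 0], "twist": 0},
  {"offset": [27.9, 16.4, 0], "twist": 0},
  {"offset": [27.9, 16.4, 0], "twist": 0},
  {"offset": [27.9, 16.4, 0], "twist": 0},
])

```text
time_s: 5.52
eef_pos: [0.5542, 0.0979, 0.1466]
tool_rot: [-0.001, 0.707, 0.707, -0.001]
ft_force: [-0.4, -0.6, -0.4]
gripper_width: 0.0356
grasp_force: 25.0
```

Call:
step_arm([
  {"offset": [0, 0, 2.5], "twist": 0},
  {"offset": [0, 0, 4.5], "twist": 0},
  {"offset": [0, 0, 5.8], "twist": 0},
  {"offset": [0, 0, 5.8], "twist": 0},
])

```text
time_s: 6.02
eef_pos: [0.5548, 0.0976, 0.0894]
tool_rot: [-0.0, 0.708, 0.707, -0.0]
ft_force: [-0.3, 0.1, -0.1]
gripper_width: 0.0358
grasp_force: 25.0
```

Call:
step_arm([
  {"offset": [0, 0, 0.3], "twist": 0},
  {"offset": [0, 0, 0.3], "twist": 0},
  {"offset": [0, 0, 0], "twist": 0},
  {"offset": [0, 0, -2], "twist": 0},
  {"offset": [0, 0, -6], "twist": 0},
  {"offset": [0, 0, -6], "twist": 0},
], jaw=0.6)

```text
time_s: 6.78
eef_pos: [0.5577, 0.0989, 0.1535]
tool_rot: [0.002, 0.707, 0.707, 0.003]
ft_force: [-0.4, -0.1, 0.3]
gripper_width: 0.055
grasp_force: 0.0
```

Call:
step_arm([
  {"offset": [-37.6, -16.5, 0], "twist": 0},
  {"offset": [-37.6, -16.5, 0], "twist": 0},
  {"offset": [-37.6, -16.5, 0], "twist": 0},
  {"offset": [-37.6, -16.5, 0], "twist": 0},
  {"offset": [-37.6, -16.5, 0], "twist": 0},
  {"offset": [-37.6, -16.5, 0], "twist": 0},
  {"offset": [-37.6, -16.5, 0], "twist": 0},
  {"offset": [-37.6, -16.5, 0], "twist": 0},
])

```text
time_s: 7.78
eef_pos: [0.3892, -0.279, 0.1493]
tool_rot: [-0.0, 0.709, 0.706, -0.0]
ft_force: [0.7, 0.9, -0.1]
gripper_width: 0.0546
grasp_force: 0.0
```

```bash
cat > feet.py <<'E'
from h import *
d=grab('wrist');o=env.get_obs();print(o['eef_pos'],o['gripper_width'])
P=cloud(d);m=(P[...,2]>.024)&(P[...,2]<.04)&(d['depth']>0)
n,l,st,c=cv2.connectedComponentsWithStats(m.astype(np.uint8))
for i in range(1,n):
    if st[i,4]>150: q=P[l==i];print('wrist',st[i],q.mean(0).round(4))
d=grab('top');P=cloud(d);hsv=cv2.cvtColor(d['img'],cv2.COLOR_RGB2HSV).astype(int)
for nm,lo,hi,b in(('table',.022,.042,(.3,-.42,.56,.1)),('tray',.098,.13,(.48,-.09,.65,.15)),('bin',.015,.07,(.65,-.09,.8,.15))):
    m=(P[...,2]>lo)&(P[...,2]<hi)&(P[...,0]>b[0])&(P[...,0]<b[2])&(P[...,1]>b[1])&(P[...,1]<b[3])&(hsv[...,1]>110)&(d['depth']>0)
    n,l,st,c=cv2.connectedComponentsWithStats(m.astype(np.uint8))
    for i in range(1,n):
        if st[i,4]>30: q=P[l==i];print(nm,st[i,4],q.mean(0).round(4))
E
python3 feet.py
```

```text
[ 0.38968017 -0.27774509  0.14933978] 0.05468881750737632
wrist [340 141  36  35 976] [ 0.49   -0.2472  0.0299]
wrist [455 156  57  15 255] [ 0.6102 -0.2497  0.0322]
wrist [243 171  34  34 879] [ 0.3905 -0.2779  0.0299]
wrist [448 205  28  18 159] [ 0.6007 -0.3065  0.0332]
wrist [335 232  24  23 235] [ 0.486  -0.3382  0.0295]
table 92 [ 0.4879 -0.2477  0.03  ]
table 76 [ 0.3892 -0.2758  0.0299]
tray 80 [0.5533 0.0945 0.1103]
```

Call:
step_arm([
  {"offset": [0, 0.1, 5], "twist": 0},
  {"offset": [0, 0.1, 10], "twist": 0},
  {"offset": [0, 0.1, 13], "twist": 0},
  {"offset": [0, 0.1, 14.2], "twist": 0},
  {"offset": [0, 0.1, 14.2], "twist": 0},
])

```text
time_s: 8.5
eef_pos: [0.3917, -0.2767, 0.0077]
tool_rot: [-0.0, 0.707, 0.708, 0.0]
ft_force: [-0.5, -0.1, -0.6]
gripper_width: 0.0544
grasp_force: 0.0
```

Call:
step_arm([
  {"offset": [0, 0, 0], "twist": 0},
  {"offset": [0, 0, 0], "twist": 0},
  {"offset": [0, 0, 0], "twist": 0},
  {"offset": [0, 0, 0], "twist": 0},
  {"offset": [0, 0, -3], "twist": 0},
  {"offset": [0, 0, -8], "twist": 0},
  {"offset": [0, 0, -14], "twist": 0},
  {"offset": [0, 0, -14], "twist": 0},
], jaw=0.2)

```text
time_s: 9.5
eef_pos: [0.3939, -0.2795, 0.1526]
tool_rot: [0.006, 0.707, 0.707, 0.001]
ft_force: [0.6, 0.4, -1.1]
gripper_width: 0.0355
grasp_force: 25.0
```

Call:
step_arm([
  {"offset": [4, 2.1, 0], "twist": 0},
  {"offset": [9, 4.6, 0], "twist": 0},
  {"offset": [14.5, 7.5, 0], "twist": 0},
  {"offset": [20, 10.3, 0], "twist": 0},
  {"offset": [25, 12.9, 0], "twist": 0},
  {"offset": [30, 15.5, 0], "twist": 0},
  {"offset": [32.8, 16.9, 0], "twist": 0},
  {"offset": [32.8, 16.9, 0], "twist": 0},
])

```text
time_s: 10.5
eef_pos: [0.5602, 0.0522, 0.1462]
tool_rot: [-0.001, 0.706, 0.708, -0.001]
ft_force: [-1.0, -0.5, -0.1]
gripper_width: 0.0355
grasp_force: 25.0
```

Call:
step_arm([
  {"offset": [0, 0, 0], "twist": 0},
  {"offset": [0, 0, 2.5], "twist": 0},
  {"offset": [0, 0, 4.5], "twist": 0},
  {"offset": [0, 0, 5.9], "twist": 0},
  {"offset": [0, 0, 5.9], "twist": 0},
])

```text
time_s: 11.12
eef_pos: [0.5598, 0.0494, 0.0885]
tool_rot: [-0.0, 0.708, 0.707, -0.0]
ft_force: [0.4, 0.2, 0.2]
gripper_width: 0.0353
grasp_force: 25.0
```

Call:
step_arm([
  {"offset": [0, 0, 0.2], "twist": 0},
  {"offset": [0, 0, 0.2], "twist": 0},
  {"offset": [0, 0, 0], "twist": 0},
  {"offset": [0, 0, -2], "twist": 0},
  {"offset": [0, 0, -6], "twist": 0},
  {"offset": [0, 0, -6], "twist": 0},
], jaw=0.6)

```text
time_s: 11.88
eef_pos: [0.5626, 0.0507, 0.1523]
tool_rot: [0.002, 0.707, 0.707, 0.003]
ft_force: [0.6, 0.1, -0.7]
gripper_width: 0.0546
grasp_force: 0.0
```

Call:
step_arm([
  {"offset": [-29.7, -7, 0], "twist": 0},
  {"offset": [-29.7, -7, 0], "twist": 0},
  {"offset": [-29.7, -7, 0], "twist": 0},
  {"offset": [-29.7, -7, 0], "twist": 0},
  {"offset": [-29.7, -7, 0], "twist": 0},
  {"offset": [-29.7, -7, 0], "twist": 0},
  {"offset": [-29.7, -7, 0], "twist": 0},
])

```text
time_s: 12.75
eef_pos: [0.4899, -0.246, 0.1482]
tool_rot: [-0.001, 0.707, 0.707, 0.0]
ft_force: [-0.1, 1.4, 0.2]
gripper_width: 0.0547
grasp_force: 0.0
```

```bash
python3 feet.py
```

```text
[ 0.49019297 -0.24547516  0.14837819] 0.054726843349336834
wrist [412   0 100  12 490] [ 0.6591 -0.0774  0.0312]
wrist [243 174  34  33 874] [ 0.491  -0.2469  0.0299]
wrist [356 187  91  16 418] [ 0.6335 -0.2474  0.0322]
tray 78 [0.5572 0.0491 0.1106]
tray 77 [0.5529 0.0948 0.1107]
```

Call:
step_arm([
  {"offset": [-0.1, 0.1, 5], "twist": 0},
  {"offset": [-0.1, 0.1, 10], "twist": 0},
  {"offset": [-0.1, 0.1, 13], "twist": 0},
  {"offset": [-0.1, 0.1, 14.1], "twist": 0},
  {"offset": [-0.1, 0.1, 14.1], "twist": 0},
])

```text
time_s: 13.48
eef_pos: [0.4917, -0.2467, 0.0079]
tool_rot: [-0.0, 0.707, 0.708, 0.0]
ft_force: [0.8, 0.1, 1.1]
gripper_width: 0.0549
grasp_force: 0.0
```

Call:
step_arm([
  {"offset": [0, 0, 0], "twist": 0},
  {"offset": [0, 0, 0], "twist": 0},
  {"offset": [0, 0, 0], "twist": 0},
  {"offset": [0, 0, 0], "twist": 0},
  {"offset": [0, 0, -3], "twist": 0},
  {"offset": [0, 0, -8], "twist": 0},
  {"offset": [0, 0, -14], "twist": 0},
  {"offset": [0, 0, -14], "twist": 0},
], jaw=0.2)

```text
time_s: 14.48
eef_pos: [0.4942, -0.2492, 0.1531]
tool_rot: [0.005, 0.707, 0.707, 0.002]
ft_force: [-0.3, -0.2, -0.8]
gripper_width: 0.0354
grasp_force: 25.0
```

Call:
step_arm([
  {"offset": [4, 1.2, 0], "twist": 0},
  {"offset": [9, 2.6, 0], "twist": 0},
  {"offset": [14.5, 4.2, 0], "twist": 0},
  {"offset": [20, 5.8, 0], "twist": 0},
  {"offset": [24, 6.9, 0], "twist": 0},
  {"offset": [25, 7.2, 0], "twist": 0},
  {"offset": [25, 7.2, 0], "twist": 0},
])

```text
time_s: 15.35
eef_pos: [0.5628, 0.0024, 0.1471]
tool_rot: [-0.0, 0.707, 0.707, -0.001]
ft_force: [-0.6, -0.6, -0.5]
gripper_width: 0.0352
grasp_force: 25.0
```

Call:
step_arm([
  {"offset": [0, 0, 0], "twist": 0},
  {"offset": [0, 0, 2.5], "twist": 0},
  {"offset": [0, 0, 4.5], "twist": 0},
  {"offset": [0, 0, 5.8], "twist": 0},
  {"offset": [0, 0, 5.8], "twist": 0},
])

```text
time_s: 15.98
eef_pos: [0.5631, 0.0015, 0.0896]
tool_rot: [-0.0, 0.708, 0.707, -0.0]
ft_force: [0.3, -0.1, -0.1]
gripper_width: 0.0355
grasp_force: 25.0
```

Call:
step_arm([
  {"offset": [0, 0, 0.3], "twist": 0},
  {"offset": [0, 0, 0.3], "twist": 0},
  {"offset": [0, 0, 0], "twist": 0},
  {"offset": [0, 0, -2], "twist": 0},
  {"offset": [0, 0, -6], "twist": 0},
  {"offset": [0, 0, -6], "twist": 0},
], jaw=0.6)

```text
time_s: 16.73
eef_pos: [0.5657, 0.0026, 0.1535]
tool_rot: [0.003, 0.707, 0.707, 0.003]
ft_force: [0.6, 0.1, -0.8]
gripper_width: 0.0546
grasp_force: 0.0
```

Call:
step_arm([
  {"offset": [-35.1, -7.8, 0], "twist": 0},
  {"offset": [-35.1, -7.8, 0], "twist": 0},
  {"offset": [-35.1, -7.8, 0], "twist": 0},
  {"offset": [-35.1, -7.8, 0], "twist": 0},
  {"offset": [-35.1, -7.8, 0], "twist": 0},
  {"offset": [-35.1, -7.8, 0], "twist": 0},
  {"offset": [-35.1, -7.8, 0], "twist": 0},
  {"offset": [-35.1, -7.8, 0], "twist": 0},
])

```text
time_s: 17.73
eef_pos: [0.485, -0.3478, 0.1492]
tool_rot: [-0.001, 0.707, 0.707, 0.0]
ft_force: [0.3, -0.2, 0.4]
gripper_width: 0.0548
grasp_force: 0.0
```

```bash
python3 feet.py
```

```text
[ 0.48530172 -0.34726681  0.14942571] 0.05456595252809083
wrist [244 173  34  33 876] [ 0.4869 -0.348   0.0299]
wrist [ 58 234  34  22 281] [ 0.2762 -0.4139  0.0252]
table 84 [ 0.4843 -0.3468  0.0301]
tray 78 [0.5609 0.0022 0.1107]
tray 78 [0.5572 0.0486 0.1104]
tray 79 [0.553  0.0947 0.1098]
```

Call:
step_arm([
  {"offset": [0, 0.1, 5], "twist": 0},
  {"offset": [0, 0.1, 10], "twist": 0},
  {"offset": [0, 0.1, 13], "twist": 0},
  {"offset": [0, 0.1, 14.2], "twist": 0},
  {"offset": [0, 0.1, 14.2], "twist": 0},
])

```text
time_s: 18.45
eef_pos: [0.4867, -0.3478, 0.0079]
tool_rot: [-0.0, 0.707, 0.708, 0.0]
ft_force: [-0.1, 0.3, -0.0]
gripper_width: 0.055
grasp_force: 0.0
```

Call:
step_arm([
  {"offset": [0, 0, 0], "twist": 0},
  {"offset": [0, 0, 0], "twist": 0},
  {"offset": [0, 0, 0], "twist": 0},
  {"offset": [0, 0, 0], "twist": 0},
  {"offset": [0, 0, -3], "twist": 0},
  {"offset": [0, 0, -8], "twist": 0},
  {"offset": [0, 0, -14], "twist": 0},
  {"offset": [0, 0, -14], "twist": 0},
], jaw=0.2)

```text
time_s: 19.45
eef_pos: [0.489, -0.3505, 0.1534]
tool_rot: [0.006, 0.707, 0.707, 0.001]
ft_force: [0.4, -0.2, -0.7]
gripper_width: 0.035
grasp_force: 25.0
```

Call:
step_arm([
  {"offset": [4, 1, 0], "twist": 0},
  {"offset": [9, 2.3, 0], "twist": 0},
  {"offset": [14.5, 3.8, 0], "twist": 0},
  {"offset": [20, 5.2, 0], "twist": 0},
  {"offset": [26, 6.7, 0], "twist": 0},
  {"offset": [30.5, 8, 0], "twist": 0},
  {"offset": [30.5, 8, 0], "twist": 0},
])

```text
time_s: 20.32
eef_pos: [0.5662, -0.0406, 0.1466]
tool_rot: [-0.001, 0.705, 0.709, -0.0]
ft_force: [-0.0, -0.8, -0.8]
gripper_width: 0.0348
grasp_force: 25.0
```

Call:
step_arm([
  {"offset": [0, 0, 0], "twist": 0},
  {"offset": [0, 0, 2.5], "twist": 0},
  {"offset": [0, 0, 4.5], "twist": 0},
  {"offset": [0, 0, 5.8], "twist": 0},
  {"offset": [0, 0, 5.8], "twist": 0},
])

```text
time_s: 20.95
eef_pos: [0.566, -0.0446, 0.0895]
tool_rot: [-0.0, 0.708, 0.707, -0.0]
ft_force: [0.3, 0.1, 0.6]
gripper_width: 0.0352
grasp_force: 25.0
```

Call:
step_arm([
  {"offset": [0, 0, 0.3], "twist": 0},
  {"offset": [0, 0, 0.3], "twist": 0},
  {"offset": [0, 0, 0], "twist": 0},
  {"offset": [0, 0, -2], "twist": 0},
  {"offset": [0, 0, -6], "twist": 0},
  {"offset": [0, 0, -6], "twist": 0},
], jaw=0.6)

```text
time_s: 21.7
eef_pos: [0.5687, -0.0436, 0.1535]
tool_rot: [0.003, 0.707, 0.707, 0.003]
ft_force: [0.2, -0.8, -0.2]
gripper_width: 0.0546
grasp_force: 0.0
```

Call:
step_arm([
  {"offset": [2, -6, 0], "twist": 0},
  {"offset": [4, -10, 0], "twist": -0.04},
  {"offset": [6.2, -12.5, 0], "twist": -0.08},
  {"offset": [6.2, -12.5, 0], "twist": -0.08},
  {"offset": [6.2, -12.5, 0], "twist": -0.08},
], jaw=0.4)

```text
time_s: 22.32
eef_pos: [0.4421, 0.0183, 0.1499]
tool_rot: [0.0, 0.678, 0.735, 0.0]
ft_force: [-0.3, 0.1, -0.5]
gripper_width: 0.0366
grasp_force: 0.0
```

```bash
python3 feet.py
python3 - <<'E'
from h import *
d=dict(np.load('wrist.npz'));P=cloud(d);hsv=cv2.cvtColor(d['img'],cv2.COLOR_RGB2HSV).astype(int)
m=((hsv[...,0]<8)|(hsv[...,0]>172))&(hsv[...,1]>140)&(P[...,2]>.07)&(P[...,2]<.1)&(d['depth']>0)
q=P[m];print(len(q),q.mean(0),q.min(0),q.max(0),np.polyfit(q[:,1],q[:,0],1))
E
```

```text
[0.4422629  0.01814199 0.14985874] 0.03663051051986422
tray 35 [0.569  0.0028 0.1104]
tray 73 [ 0.5656 -0.0434  0.11  ]
tray 35 [0.5653 0.0494 0.1108]
tray 48 [0.5588 0.0946 0.1105]
1319 [0.4419912  0.02444056 0.08918466] [ 0.43343585 -0.03629413  0.08505244] [0.4517698  0.07780188 0.09174863] [-0.09106308  0.44421684]
```

Call:
step_arm([
  {"offset": [0.2, 0, 4], "twist": 0},
  {"offset": [0.2, 0, 7], "twist": 0},
  {"offset": [0.2, 0, 8.5], "twist": 0},
  {"offset": [0.2, 0, 8.5], "twist": 0},
])

```text
time_s: 22.92
eef_pos: [0.441, 0.02, 0.0637]
tool_rot: [-0.001, 0.679, 0.735, -0.001]
ft_force: [0.2, -0.4, 1.0]
gripper_width: 0.0367
grasp_force: 0.0
```

Call:
step_arm([
  {"offset": [0, 0, 0], "twist": 0},
  {"offset": [0, 0, 0], "twist": 0},
  {"offset": [0, 0, 0], "twist": 0},
  {"offset": [0, 0, 0], "twist": 0},
  {"offset": [0, 0, 0], "twist": 0},
], jaw=0, newtons=30)

```text
time_s: 23.55
eef_pos: [0.4408, 0.0204, 0.0654]
tool_rot: [-0.0, 0.678, 0.735, -0.0]
ft_force: [-3.6, -0.9, 6.3]
gripper_width: 0.0094
grasp_force: 30.0
```

Call:
step_arm([
  {"offset": [0, 0.1, -1.3], "twist": 0},
  {"offset": [0, 0.35, -2.67], "twist": 0},
  {"offset": [0, 0.7, -4], "twist": 0},
  {"offset": [0, 1.1, -5.27], "twist": 0},
  {"offset": [0, 1.1, -5.27], "twist": 0},
])

```text
time_s: 24.18
eef_pos: [0.4513, 0.0213, 0.1184]
tool_rot: [-0.001, 0.678, 0.735, -0.001]
ft_force: [-4.3, -0.1, -1.0]
gripper_width: 0.009
grasp_force: 30.0
```

Call:
step_arm([
  {"offset": [0, 1.12, -2.45], "twist": 0},
  {"offset": [0, 2.6, -4.71], "twist": 0},
  {"offset": [0, 3.5, -5.75], "twist": 0},
  {"offset": [0, 4.4, -6.72], "twist": 0},
  {"offset": [0, 5.4, -7.6], "twist": 0},
  {"offset": [0, 6.48, -8.43], "twist": 0},
  {"offset": [0, 8.0, -9.4], "twist": 0},
  {"offset": [0, 9.3, -10.06], "twist": 0},
])

```text
time_s: 25.18
eef_pos: [0.5433, 0.0295, 0.221]
tool_rot: [-0.001, 0.678, 0.735, -0.0]
ft_force: [-9.3, 1.1, 9.0]
gripper_width: 0.009
grasp_force: 30.0
```

Call:
step_arm([
  {"offset": [0, 0, 0], "twist": 0},
  {"offset": [0, 0, 0], "twist": 0},
  {"offset": [0, 0, 0], "twist": 0},
  {"offset": [0, 0, 0], "twist": 0},
  {"offset": [0, 0, 0], "twist": 0},
  {"offset": [0, 0, 0], "twist": 0},
  {"offset": [0, 0, 0], "twist": 0},
  {"offset": [0, 0, 0], "twist": 0},
])

```text
time_s: 26.18
eef_pos: [0.5445, 0.0297, 0.2214]
tool_rot: [0.0, 0.678, 0.735, 0.001]
ft_force: [-6.9, 1.9, 12.8]
gripper_width: 0.0091
grasp_force: 30.0
```

```bash
python3 feet.py
python3 - <<'E'
from h import *
d=grab('side');save(d,'s2.png',(180,90,380,240),3.5)
E
```

```text
[0.54450236 0.02963586 0.22138021] 0.008762333417734575
wrist [ 355   84  100  172 1781] [0.7593 0.0375 0.0322]
wrist [379 105  34  31 808] [0.7049 0.11   0.0349]
wrist [375 143  32  30 734] [0.708  0.065  0.0348]
wrist [372 179  31  28 668] [0.7133 0.0194 0.0348]
wrist [369 211  30  28 626] [ 0.7179 -0.0255  0.0347]
```

View pics/s2.png

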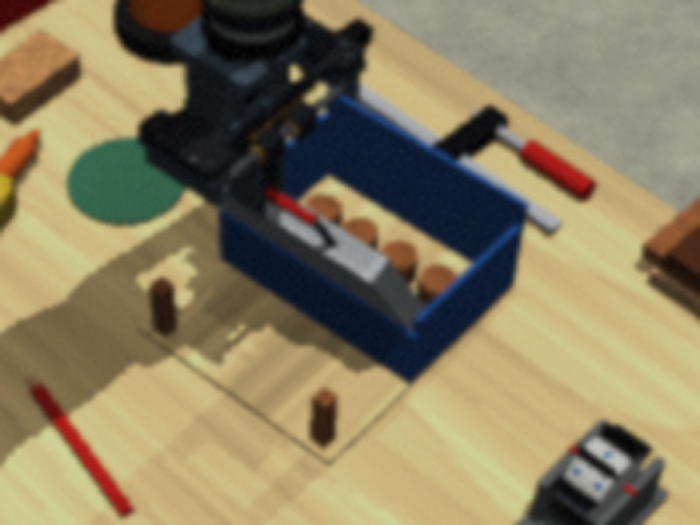

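All four feet are in the bin: blue bin in the centre of the crop, with the feet in a row from (325,205) to (440,280). Next I lower the tray along the same arc.

Call:
step_arm([
  {"offset": [0, -1.3, 0.66], "twist": 0},
  {"offset": [0, -2.8, 1.63], "twist": 0},
  {"offset": [0, -4.9, 3.34], "twist": 0},
  {"offset": [0, -5.8, 4.3], "twist": 0},
  {"offset": [0, -6.7, 5.35], "twist": 0},
  {"offset": [0, -7.5, 6.5], "twist": 0},
  {"offset": [0, -8.2, 7.6], "twist": 0},
  {"offset": [0, -8.8, 8.8], "twist": 0},
])

```text
time_s: 27.32
eef_pos: [0.4567, 0.0218, 0.1299]
tool_rot: [-0.0, 0.678, 0.735, -0.0]
ft_force: [-4.0, -0.1, 2.4]
gripper_width: 0.0093
grasp_force: 30.0
```

Call:
step_arm([
  {"offset": [0, -0.5, 1.3], "twist": 0},
  {"offset": [0, -0.9, 2.6], "twist": 0},
  {"offset": [0, -1.25, 3.9], "twist": 0},
  {"offset": [0, -1.5, 5.2], "twist": 0},
  {"offset": [0, -1.6, 6.4], "twist": 0},
  {"offset": [0, -1.6, 6.4], "twist": 0},
])

```text
time_s: 28.08
eef_pos: [0.4409, 0.0204, 0.0652]
tool_rot: [-0.0, 0.678, 0.735, -0.001]
ft_force: [-3.6, -2.1, -0.7]
gripper_width: 0.009
grasp_force: 30.0
```

Call:
step_arm([
  {"offset": [0, 0, 0], "twist": 0},
  {"offset": [0, 0, 0], "twist": 0},
  {"offset": [0, 0, 0], "twist": 0},
  {"offset": [0, 0, -4], "twist": 0},
  {"offset": [0, 0, -9], "twist": 0},
  {"offset": [0, 0, -9], "twist": 0},
], jaw=0.5)

```text
time_s: 28.82
eef_pos: [0.4444, 0.0207, 0.1601]
tool_rot: [0.004, 0.678, 0.735, 0.004]
ft_force: [0.4, -0.7, 0.1]
gripper_width: 0.0456
grasp_force: 0.0
```

Run:
```python
from h import *
o=env.get_obs();print(o['eef_pos'],o['joints'])
d=dict(np.load('top.npz'));d=grab('top');P=cloud(d);hsv=cv2.cvtColor(d['img'],cv2.COLOR_RGB2HSV).astype(int);ok=d['depth']>0
m=((hsv[...,0]<8)|(hsv[...,0]>172))&(hsv[...,1]>140)&(P[...,2]>.06)&(P[...,2]<.11)&ok&(abs(P[...,0]-.44)<.04)&(abs(P[...,1]-.02)<.1)
print('bar',m.sum(),P[m].mean(0))
# glue: yellow/orange above 12mm
b=(P[...,0]>.38)&(P[...,0]<.63)&(P[...,1]>.27)&(P[...,1]<.45)&(P[...,2]>.008)&(P[...,2]<.1)&ok&(hsv[...,1]>90)
for nm,f in(('yellow',(hsv[...,0]>20)&(hsv[...,0]<35)),('orange',(hsv[...,0]<16)&(hsv[...,1]>170))):
    n,l,st,c=cv2.connectedComponentsWithStats((b&f).astype(np.uint8))
    for i in range(1,n):
        if st[i,4]>25:
            q=P[l==i];c0=q[:,:2].mean(0);w,V=np.linalg.eigh(np.cov((q[:,:2]-c0).T));a=V[:,1]*np.sign(V[0,1]);s=(q[:,:2]-c0)@a
            print(nm,st[i],q.mean(0).round(4),'ang',np.degrees(np.arctan2(a[1],a[0])).round(1),(c0+a*s.min()).round(3),(c0+a*s.max()).round(3),cv2.minAreaRect(q[:,:2].astype(np.float32)))
m=(hsv[...,0]>55)&(hsv[...,0]<100)&(hsv[...,1]>80)&ok&(P[...,2]<.02)&(abs(P[...,0]-.61)<.08)&(abs(P[...,1]-.294)<.08)
q=P[m];print('mat',q.mean(0),(q.min(0)+q.max(0))/2,cv2.minEnclosingCircle(q[:,:2].astype(np.float32)))
```

```text
[0.44439753 0.02067733 0.16011328] [ 2.03836882e-02  1.56079165e-01  1.93494749e+00  3.97874643e-04
  1.04035580e+00 -5.96409561e-02]
bar 1 [0.43361097 0.07612502 0.09377492]
yellow [148 195  26  35 386] [0.4581 0.3417 0.0371] ang 20.0 [0.41  0.324] [0.51 0.36] ((0.45849931240081787, 0.3458065688610077), (0.1054718866944313, 0.06046164035797119), 21.109464645385742)
orange [148 177  10  20 109] [0.5387 0.3757 0.031 ] ang 20.8 [0.51  0.365] [0.576 0.39 ] ((0.5431475043296814, 0.3771306872367859), (0.06981276720762253, 0.021366145461797714), 17.404314041137695)
mat [0.61092721 0.29416111 0.00434395] [0.61301937 0.29379078 0.00464396] ((0.6118791103363037, 0.2936461269855499), 0.055935073643922806)
```

Call:
step_arm([
  {"offset": [-5, 2, -6], "twist": 0.04},
  {"offset": [-31.3, 15.1, -6], "twist": 0.08},
  {"offset": [-31.3, 15.1, -6], "twist": 0.08},
  {"offset": [-31.3, 15.1, -6], "twist": 0.08},
  {"offset": [-31.3, 15.1, -6], "twist": 0.08},
  {"offset": [-31.3, 15.1, -6], "twist": 0.08},
  {"offset": [-31.3, 15.1, -6], "twist": 0.08},
  {"offset": [-31.3, 15.1, -6], "twist": 0.08},
], jaw=1.0)

```text
time_s: 29.88
eef_pos: [0.6159, -0.2788, 0.2143]
tool_rot: [-0.002, 0.707, 0.707, -0.0]
ft_force: [0.2, 0.2, 0.9]
gripper_width: 0.0912
grasp_force: 0.0
```

```bash
cat > wheel.py <<'E'
from h import *
import sys
d=grab('wrist');o=env.get_obs();print(o['eef_pos'],o['gripper_width'])
P=cloud(d);ok=(d['depth']>0)&(P[...,2]<.15)
hsv=cv2.cvtColor(d['img'],cv2.COLOR_RGB2HSV).astype(int)
near=ok&(abs(P[...,0]-.635)<.09)&(abs(P[...,1]+.28)<.06)
m=near&(P[...,2]>.008);q=P[m];print('base',cv2.minAreaRect(q[:,:2].astype(np.float32)))
r=near&((hsv[...,0]<8)|(hsv[...,0]>172))&(hsv[...,1]>150)&(P[...,2]>.055)
n,l,st,c=cv2.connectedComponentsWithStats(r.astype(np.uint8))
for i in range(1,n):
    if st[i,4]>5: print('red',st[i],P[l==i].mean(0).round(4))
q=P[near&(abs(P[...,1]+.28)<.013)&(P[...,2]>.07)]
for x in np.arange(.58,.70,.004):
    k=abs(q[:,0]-x)<.002
    if k.any():print(round(x,3),np.median(q[k,2]).round(3),end='|')
v,u=np.where(near&(P[...,2]>.03));print(u.min(),u.max(),v.min(),v.max())
x0,y0=max(u.min()-10,0),max(v.min()-10,0);x1,y1=u.max()+10,v.max()+10
save(d,sys.argv[1],(x0,y0,x1,y1),min(4,780/(x1-x0),580/(y1-y0)))
E
python3 wheel.py wh1.png
```

```text
[ 0.61590201 -0.27830516  0.21504773] 0.0912386237990256
base ((0.6403371095657349, -0.2791801691055298), (0.12001271545886993, 0.07518958300352097), 2.6194071769714355)
red [278 155   5   9  41] [ 0.6395 -0.251   0.07  ]
red [280 205   4   7  27] [ 0.6421 -0.3085  0.0699]
0.596 0.075|0.6 0.077|0.604 0.076|0.608 0.074|0.612 0.074|0.616 0.079|0.62 0.082|0.624 0.1|0.628 0.099|0.632 0.088|0.636 0.089|0.64 0.089|0.644 0.089|0.648 0.088|0.652 0.087|0.656 0.092|0.66 0.098|0.664 0.097|0.668 0.074|0.672 0.072|0.676 0.07|0.68 0.071|0.684 0.072|240 321 149 211
```

View pics/wh1.png

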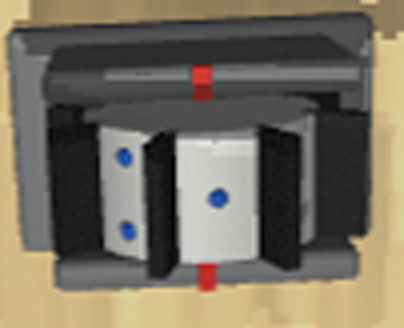

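The crop shows facet 1 almost centred between the red marks (203,82) and (207,277), with facet 2 on the left, the robot side. I'll push with the back of the front finger and check after one stroke.

Call:
step_arm([
  {"offset": [0, -6.3, 2], "twist": 0},
  {"offset": [0, -6.3, 6], "twist": 0},
  {"offset": [0, -6.3, 10], "twist": 0},
  {"offset": [0, -6.3, 12], "twist": 0},
  {"offset": [0, -6.3, 12], "twist": 0},
  {"offset": [0, -6.3, 12], "twist": 0},
])

```text
time_s: 30.68
eef_pos: [0.5543, -0.279, 0.0976]
tool_rot: [0.001, 0.707, 0.707, 0.0]
ft_force: [0.8, -0.4, -0.2]
gripper_width: 0.0913
grasp_force: 0.0
```

Call:
step_arm([
  {"offset": [0, 0.6, 0], "twist": 0},
  {"offset": [0, 1.2, 0], "twist": 0},
  {"offset": [0, 1.8, 0], "twist": 0},
  {"offset": [0, 2.4, 0], "twist": 0},
  {"offset": [0, 3.0, 0], "twist": 0},
  {"offset": [0, 3.6, 0], "twist": 0},
  {"offset": [0, 4.2, 0], "twist": 0},
  {"offset": [0, 4.2, 0], "twist": 0},
])

```text
time_s: 31.68
eef_pos: [0.5961, -0.2793, 0.0955]
tool_rot: [-0.0, 0.707, 0.707, 0.0]
ft_force: [0.4, 0.7, -0.6]
gripper_width: 0.091
grasp_force: 0.1
```

```bash
python3 wheel.py wh2.png; python3 -c "
from h import *
d=grab('top');P=cloud(d);q=P[(d['depth']>0)&(abs(P[...,1]+.279)<.07)&(abs(P[...,0]-.63)<.09)&(P[...,2]>.04)]
save(d,'t3.png',(320,125,375,190),8)"
```

```text
[ 0.5961021  -0.27939757  0.09569529] 0.09078830857242003
base ((0.6234952807426453, -0.2784401774406433), (0.15379849076271057, 0.07503639906644821), 4.606412887573242)
red [316 179   7  14  96] [ 0.6394 -0.251   0.0699]
red [315 258   7   5  29] [ 0.6419 -0.3101  0.0699]
0.596 0.072|0.6 0.071|0.604 0.07|0.608 0.072|0.612 0.073|0.616 0.08|0.62 0.098|0.624 0.093|0.628 0.087|0.632 0.088|0.636 0.089|0.64 0.089|0.644 0.115|0.648 0.15|0.664 0.078|0.668 0.074|0.672 0.074|0.676 0.076|0.68 0.078|0.684 0.078|144 387 167 315
```

View pics/wh2.png

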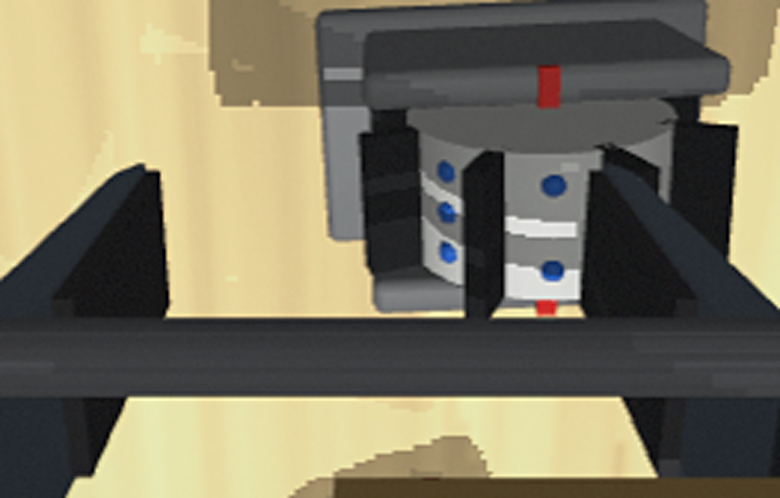

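Facet 2 is now centred, so the stroke length is right. I'll repeat it twice.

Call:
step_arm([
  {"offset": [0, -0.2, -2], "twist": 0},
  {"offset": [0, -0.2, -4], "twist": 0},
  {"offset": [0, -4.2, -4], "twist": 0},
  {"offset": [0, -4.2, -4], "twist": 0},
  {"offset": [0, -4.2, -1], "twist": 0},
  {"offset": [0, -4.2, 0], "twist": 0},
  {"offset": [0, -4.2, 0], "twist": 0},
])

```text
time_s: 32.65
eef_pos: [0.5538, -0.2793, 0.0954]
tool_rot: [-0.001, 0.707, 0.707, -0.0]
ft_force: [0.3, 0.2, -0.0]
gripper_width: 0.0914
grasp_force: 0.0
```

Call:
step_arm([
  {"offset": [0, 0.6, 0], "twist": 0},
  {"offset": [0, 1.2, 0], "twist": 0},
  {"offset": [0, 1.8, 0], "twist": 0},
  {"offset": [0, 2.4, 0], "twist": 0},
  {"offset": [0, 3.0, 0], "twist": 0},
  {"offset": [0, 3.6, 0], "twist": 0},
  {"offset": [0, 4.2, 0], "twist": 0},
  {"offset": [0, 4.2, 0], "twist": 0},
])

```text
time_s: 33.65
eef_pos: [0.6006, -0.2785, 0.1006]
tool_rot: [0.004, 0.707, 0.707, 0.004]
ft_force: [1.5, 5.8, 10.8]
gripper_width: 0.0911
grasp_force: 5.6
```

Call:
step_arm([
  {"offset": [0, -0.2, -2], "twist": 0},
  {"offset": [0, -0.2, -4], "twist": 0},
  {"offset": [0, -4.2, -4], "twist": 0},
  {"offset": [0, -4.2, -4], "twist": 0},
  {"offset": [0, -4.2, -1], "twist": 0},
  {"offset": [0, -4.2, 0], "twist": 0},
  {"offset": [0, -4.2, 0], "twist": 0},
])

```text
time_s: 34.52
eef_pos: [0.5541, -0.2793, 0.0956]
tool_rot: [-0.001, 0.707, 0.707, -0.0]
ft_force: [-0.1, 0.9, -0.5]
gripper_width: 0.0912
grasp_force: 0.0
```

Call:
step_arm([
  {"offset": [0, 0.6, 0], "twist": 0},
  {"offset": [0, 1.2, 0], "twist": 0},
  {"offset": [0, 1.8, 0], "twist": 0},
  {"offset": [0, 2.4, 0], "twist": 0},
  {"offset": [0, 3.0, 0], "twist": 0},
  {"offset": [0, 3.6, 0], "twist": 0},
  {"offset": [0, 4.2, 0], "twist": 0},
  {"offset": [0, 4.2, 0], "twist": 0},
])

```text
time_s: 35.52
eef_pos: [0.6007, -0.2785, 0.1008]
tool_rot: [0.004, 0.707, 0.707, 0.004]
ft_force: [2.2, 5.5, 12.1]
gripper_width: 0.0912
grasp_force: 5.8
```

Call:
step_arm([
  {"offset": [0, -0.2, -3], "twist": 0},
  {"offset": [0, -0.2, -7], "twist": 0},
  {"offset": [0, 1.5, -12], "twist": 0},
  {"offset": [0, 2, -12], "twist": 0},
  {"offset": [0, 2, -12], "twist": 0},
])

```text
time_s: 36.15
eef_pos: [0.616, -0.2792, 0.216]
tool_rot: [-0.0, 0.707, 0.707, 0.0]
ft_force: [-0.9, 0.6, -1.7]
gripper_width: 0.0908
grasp_force: 0.0
```

```bash
python3 wheel.py wh3.png
```

```text
[ 0.61525078 -0.27906462  0.21502487] 0.0910842691919468
base ((0.6401887536048889, -0.2796511650085449), (0.11961157619953156, 0.07608947157859802), 2.5167086124420166)
red [278 154   4   9  36] [ 0.6393 -0.2511  0.0703]
red [279 204   4   7  27] [ 0.6417 -0.3085  0.0701]
0.596 0.071|0.6 0.07|0.604 0.07|0.608 0.071|0.612 0.074|0.616 0.096|0.62 0.097|0.624 0.091|0.628 0.087|0.632 0.088|0.636 0.089|0.64 0.089|0.644 0.089|0.648 0.09|0.652 0.101|0.656 0.101|0.66 0.083|0.664 0.079|0.668 0.075|0.672 0.075|0.676 0.077|0.68 0.079|0.684 0.077|239 319 148 210
```

View pics/wh3.png

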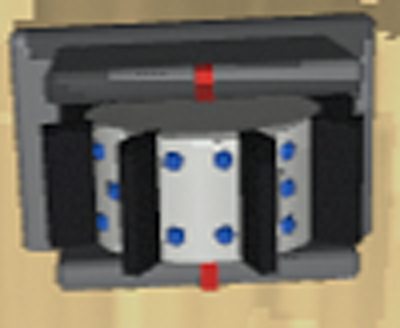

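Facet 4 is on top between the marks, but it sits about 0.1 rad short of centre. I'll give it one small nudge.

Call:
step_arm([
  {"offset": [0, -2.8, 4], "twist": 0},
  {"offset": [0, -2.8, 8], "twist": 0},
  {"offset": [0, -2.8, 10.5], "twist": 0},
  {"offset": [0, -2.8, 11.8], "twist": 0},
  {"offset": [0, -2.8, 11.8], "twist": 0},
  {"offset": [0, -2.8, 11.8], "twist": 0},
])

```text
time_s: 36.95
eef_pos: [0.5883, -0.2798, 0.0992]
tool_rot: [0.001, 0.707, 0.707, 0.0]
ft_force: [1.0, -1.0, -0.3]
gripper_width: 0.0914
grasp_force: 0.0
```

Call:
step_arm([
  {"offset": [0, 0.3, 0], "twist": 0},
  {"offset": [0, 0.6, 0], "twist": 0},
  {"offset": [0, 0.8, 0], "twist": 0},
  {"offset": [0, 1.0, 0], "twist": 0},
  {"offset": [0, 1.0, 0], "twist": 0},
  {"offset": [0, 1.0, 0], "twist": 0},
])

```text
time_s: 37.7
eef_pos: [0.5976, -0.2794, 0.0981]
tool_rot: [-0.0, 0.707, 0.707, -0.0]
ft_force: [-1.3, 0.6, 0.8]
gripper_width: 0.0912
grasp_force: 0.6
```

Call:
step_arm([
  {"offset": [0, -0.2, -3], "twist": 0},
  {"offset": [0, -0.2, -7], "twist": 0},
  {"offset": [0, 1.5, -12], "twist": 0},
  {"offset": [0, 1.8, -12], "twist": 0},
  {"offset": [0, 1.8, -12], "twist": 0},
])

```text
time_s: 38.33
eef_pos: [0.6155, -0.2792, 0.2175]
tool_rot: [-0.0, 0.707, 0.707, -0.0]
ft_force: [-0.9, 0.4, -0.5]
gripper_width: 0.0914
grasp_force: 0.0
```

```bash
python3 wheel.py wh4.png
```

```text
[ 0.61498839 -0.2790591   0.2167115 ] 0.09095719305813202
base ((0.6404174566268921, -0.2794458866119385), (0.12027101963758469, 0.07573296874761581), 2.8124842643737793)
red [278 154   5   9  38] [ 0.6394 -0.2513  0.0697]
red [280 203   4   7  27] [ 0.6424 -0.3081  0.0698]
0.596 0.072|0.6 0.071|0.604 0.07|0.608 0.073|0.612 0.074|0.616 0.095|0.62 0.098|0.624 0.092|0.628 0.087|0.632 0.088|0.636 0.089|0.64 0.089|0.644 0.089|0.648 0.089|0.652 0.099|0.656 0.101|0.66 0.082|0.664 0.08|0.668 0.075|0.672 0.074|0.676 0.076|0.68 0.078|0.684 0.077|239 319 148 209
```

View pics/wh4.png

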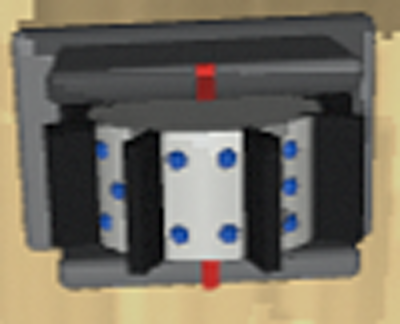

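Facet 4 is now essentially centred: facet middle at 203, marks at 205–210. On to the glue bottle.

Call:
step_arm([
  {"offset": [6, -0.5, 0], "twist": 0.15},
  {"offset": [12, -1.2, 0], "twist": 0.3},
  {"offset": [18, -2, 0], "twist": 0.45},
  {"offset": [24, -2.8, 0], "twist": 0.6},
  {"offset": [30, -3.5, 0], "twist": 0.75},
  {"offset": [36, -4.2, 0], "twist": 0.9},
  {"offset": [42, -4.9, 0], "twist": 1.05},
  {"offset": [48, -5.6, 0], "twist": 1.204},
], jaw=0.55)

```text
time_s: 39.38
eef_pos: [0.5583, 0.2019, 0.2166]
tool_rot: [0.0, 0.984, 0.18, -0.001]
ft_force: [0.9, 0.5, 0.3]
gripper_width: 0.0501
grasp_force: 0.0
```

```bash
cat > go.py <<'E'
from h import *
import sys
from scipy.spatial.transform import Rotation as Ro
def togo(T):
    o=env.get_obs();w,x,y,z=o['tool_rot'];R=Ro.from_quat([x,y,z,w]).as_matrix()
    print('at',np.round(o['eef_pos'],4),'tool x',R[:2,0].round(3),'offset cm',(R.T@(np.array(T)-o['eef_pos'])*100).round(2))
if len(sys.argv)>3: togo([float(a) for a in sys.argv[1:4]])
E
python3 go.py .539 .3755 .2
```

```text
at [0.5583 0.2019 0.2166] tool x [0.935 0.354] offset cm [  4.34 -16.91   1.65]
```

Call:
step_arm([
  {"offset": [1.5, -5.5, 0.5], "twist": 0},
  {"offset": [3, -11, 1.6], "twist": 0},
  {"offset": [4.3, -16.9, 1.6], "twist": 0},
  {"offset": [4.3, -16.9, 1.6], "twist": 0},
  {"offset": [4.3, -16.9, 1.6], "twist": 0},
])

```text
time_s: 40.0
eef_pos: [0.5386, 0.3728, 0.2008]
tool_rot: [0.001, 0.983, 0.183, -0.001]
ft_force: [1.0, -0.5, 0.3]
gripper_width: 0.0498
grasp_force: 0.0
```

```bash
python3 go.py .539 .3755 .006
python3 - <<'E'
from h import *
d=grab('wrist');save(d,'g1.png');P=cloud(d);hsv=cv2.cvtColor(d['img'],cv2.COLOR_RGB2HSV).astype(int)
b=(d['depth']>0)&(P[...,0]>.38)&(P[...,0]<.63)&(P[...,1]>.27)&(P[...,1]<.47)&(P[...,2]>.008)&(P[...,2]<.08)&(hsv[...,1]>120)
for nm,f in(('yellow',(hsv[...,0]>20)&(hsv[...,0]<35)),('orange',(hsv[...,0]<16)&(hsv[...,1]>170))):
    n,l,st,c=cv2.connectedComponentsWithStats((b&f).astype(np.uint8))
    for i in range(1,n):
        if st[i,4]>150: q=P[l==i];print(nm,st[i],q.mean(0).round(4),q[:,2].max(),cv2.minAreaRect(q[:,:2].astype(np.float32)))
E
```

```text
at [0.5386 0.3728 0.2008] tool x [0.933 0.359] offset cm [ 0.19 -0.26 19.48]
yellow [ 233  196   47   68 1662] [0.4879 0.3575 0.037 ] 0.04277224509161646 ((0.4713076651096344, 0.3510773479938507), (0.0847037211060524, 0.05909347906708717), 20.78818130493164)
orange [ 247  136   20   66 1077] [0.5444 0.3787 0.0294] 0.03436532633453759 ((0.5474616289138794, 0.3795803189277649), (0.07930990308523178, 0.02403227984905243), 20.35256004333496)
```

View pics/g1.png

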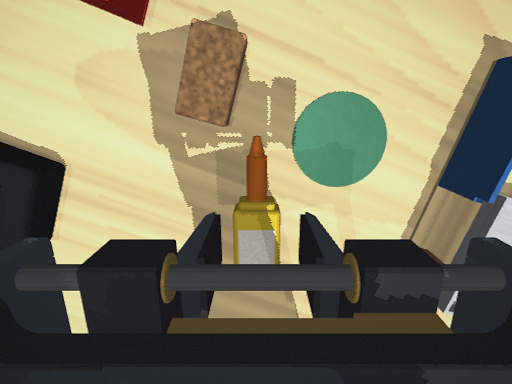

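Wrist view: the cap (257,170) and body (257,230) are aligned with the gripper axis, and the cork block at (212,72) and mat at (340,139) are clear. I'll descend and grip the cap lightly.

Call:
step_arm([
  {"offset": [0.6, -0.3, 6], "twist": 0},
  {"offset": [0.6, -0.3, 12], "twist": 0},
  {"offset": [0.6, -0.3, 16], "twist": 0},
  {"offset": [0.6, -0.3, 18.5], "twist": 0},
  {"offset": [0.6, -0.3, 19.4], "twist": 0},
  {"offset": [0.6, -0.3, 19.4], "twist": 0},
])

```text
time_s: 40.8
eef_pos: [0.5443, 0.3777, 0.0085]
tool_rot: [0.0, 0.983, 0.182, -0.0]
ft_force: [0.2, 0.5, -0.8]
gripper_width: 0.0502
grasp_force: 0.0
```

Call:
step_arm([
  {"offset": [0, 0, 0], "twist": 0},
  {"offset": [0, 0, 0], "twist": 0},
  {"offset": [0, 0, 0], "twist": 0},
  {"offset": [0, 0, 0], "twist": 0},
  {"offset": [0, 0, 0], "twist": 0},
], jaw=0.1, newtons=9)

```text
time_s: 41.42
eef_pos: [0.5443, 0.3792, 0.009]
tool_rot: [-0.0, 0.983, 0.182, 0.001]
ft_force: [0.8, 0.4, 4.1]
gripper_width: 0.0257
grasp_force: 9.0
```

Call:
step_arm([
  {"offset": [-0.4, 0, -1.8], "twist": 0},
  {"offset": [-1.0, 0, -3.55], "twist": 0},
  {"offset": [-1.9, 0, -5.2], "twist": 0},
  {"offset": [-2.9, 0, -6.75], "twist": 0},
  {"offset": [-4.15, 0, -8.1], "twist": 0},
  {"offset": [-5.5, 0, -9.3], "twist": 0},
  {"offset": [-5.5, 0, -9.3], "twist": 0},
])

```text
time_s: 42.3
eef_pos: [0.4918, 0.359, 0.1028]
tool_rot: [-0.0, 0.983, 0.183, 0.001]
ft_force: [0.9, 0.3, 1.4]
gripper_width: 0.0258
grasp_force: 9.0
```

Run:
```python
from h import *
d=grab('side');save(d,'s4.png',(110,60,290,200),4);o=env.get_obs();print(o['eef_pos'],o['gripper_width'],o['ft_force'])
```

```text
[0.49241291 0.35916152 0.10221571] 0.025299118123453607 [1.53331999 0.39888041 2.43842825]
```

View pics/s4.png

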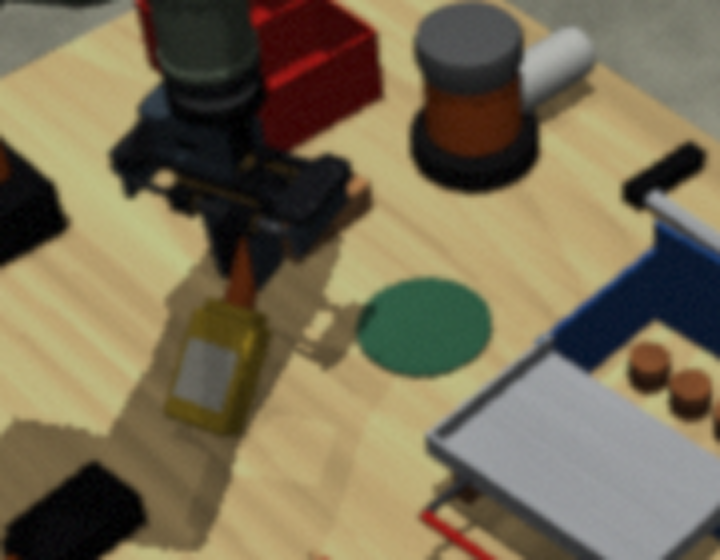

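The bottle is at about 45°, pivoting on its base while the cap is held. I'll finish the arc and lift it a little.

Call:
step_arm([
  {"offset": [-1.56, 0, -1.0], "twist": 0},
  {"offset": [-3.2, 0, -1.8], "twist": 0},
  {"offset": [-5, 0, -2.4], "twist": 0},
  {"offset": [-6.8, 0, -2.75], "twist": 0},
  {"offset": [-8.6, 0, -2.85], "twist": 0},
  {"offset": [-10.4, 0, -2.8], "twist": 0},
  {"offset": [-10.4, 0, -2.8], "twist": 0},
])

```text
time_s: 43.22
eef_pos: [0.3924, 0.3205, 0.1299]
tool_rot: [0.0, 0.983, 0.183, -0.002]
ft_force: [-1.5, -0.6, 7.1]
gripper_width: 0.0256
grasp_force: 9.0
```

Call:
step_arm([
  {"offset": [0, 0, -1], "twist": 0},
  {"offset": [0, 0, -2], "twist": 0},
  {"offset": [0, 0, -3], "twist": 0},
  {"offset": [0, 0, -3], "twist": 0},
  {"offset": [0, 0, -3], "twist": 0},
], newtons=12)

```text
time_s: 43.85
eef_pos: [0.3952, 0.3215, 0.159]
tool_rot: [0.0, 0.983, 0.182, -0.0]
ft_force: [0.5, 0.7, -3.2]
gripper_width: 0.0257
grasp_force: 12.0
```

```bash
python3 go.py .6115 .294 .155
cat > axis.py <<'E'
from h import *
o=env.get_obs();e=o['eef_pos'];print(o['gripper_width'],o['grasp_force'])
d=grab('side');P=cloud(d);hsv=cv2.cvtColor(d['img'],cv2.COLOR_RGB2HSV).astype(int)
m=(d['depth']>0)&(hsv[...,0]>18)&(hsv[...,0]<38)&(hsv[...,1]>130)&(np.hypot(P[...,0]-e[0],P[...,1]-e[1])<.09)&(P[...,2]>.01)&(P[...,2]<.2)
n,l,st,c=cv2.connectedComponentsWithStats(m.astype(np.uint8));i=1+np.argmax(st[1:,4]);q=P[l==i]
print(len(q),'z',q[:,2].min(),q[:,2].max())
for z in np.arange(q[:,2].min(),q[:,2].max(),.015):
    k=abs(q[:,2]-z-.0075)<.0075
    if k.sum()>3: print(round(z,3),np.r_[q[k,:2].min(0),q[k,:2].max(0),q[k,:2].mean(0)].round(3))
E
python3 axis.py
```

```text
at [0.3952 0.3215 0.159 ] tool x [0.934 0.359] offset cm [19.21 10.32  0.39]
0.0257187337286028 11.999349296092987
393 z 0.03129298638872834 0.14330743003855947
0.031 [0.371 0.287 0.422 0.345 0.39  0.307]
0.046 [0.372 0.287 0.425 0.337 0.398 0.299]
0.061 [0.391 0.288 0.421 0.301 0.405 0.293]
0.076 [0.39  0.286 0.426 0.303 0.407 0.295]
0.091 [0.373 0.29  0.43  0.337 0.405 0.3  ]
0.106 [0.373 0.289 0.428 0.343 0.393 0.308]
0.121 [0.375 0.291 0.427 0.344 0.396 0.313]
0.136 [0.385 0.299 0.417 0.342 0.397 0.316]
```

Call:
step_arm([
  {"offset": [1.5, 0.8, 0], "twist": 0},
  {"offset": [4.5, 2.4, 0], "twist": 0},
  {"offset": [8, 4.3, 0], "twist": 0},
  {"offset": [11.5, 6.2, 0], "twist": 0},
  {"offset": [14.5, 7.8, 0], "twist": 0},
  {"offset": [17, 9.1, 0], "twist": 0},
  {"offset": [18.6, 10, 0], "twist": 0},
  {"offset": [19.2, 10.3, 0], "twist": 0},
])

```text
time_s: 44.9
eef_pos: [0.6132, 0.2935, 0.1582]
tool_rot: [0.0, 0.983, 0.182, -0.0]
ft_force: [0.3, -0.1, -2.3]
gripper_width: 0.0255
grasp_force: 12.0
```

Call:
step_arm([
  {"offset": [0, 0, 0], "twist": 0},
  {"offset": [0, 0, 0], "twist": 0},
  {"offset": [0, 0, 0.7], "twist": 0},
  {"offset": [0, 0, 1.4], "twist": 0},
  {"offset": [0, 0, 1.8], "twist": 0},
  {"offset": [0, 0, 1.8], "twist": 0},
])

```text
time_s: 45.65
eef_pos: [0.6112, 0.2943, 0.1406]
tool_rot: [0.0, 0.983, 0.182, -0.001]
ft_force: [-0.1, 0.9, -0.8]
gripper_width: 0.0259
grasp_force: 12.0
```

```bash
python3 go.py .6115 .294 .13; python3 axis.py
```

```text
at [0.6112 0.2943 0.1406] tool x [0.933 0.359] offset cm [0.02 0.04 1.06]
0.02589125445820223 11.999488323926926
339 z 0.013533965310989084 0.123069887807381
0.014 [0.586 0.26  0.636 0.31  0.604 0.281]
0.029 [0.587 0.259 0.638 0.308 0.612 0.272]
0.044 [0.606 0.259 0.64  0.275 0.62  0.267]
0.059 [0.605 0.262 0.636 0.273 0.619 0.267]
0.074 [0.591 0.259 0.64  0.318 0.615 0.276]
0.089 [0.587 0.26  0.642 0.315 0.606 0.284]
0.104 [0.591 0.262 0.643 0.316 0.611 0.286]
0.119 [0.596 0.268 0.626 0.315 0.609 0.294]
```

Call:
step_arm([
  {"offset": [0, 0, 0.4], "twist": 0},
  {"offset": [0, 0, 0.7], "twist": 0},
  {"offset": [0, 0, 0.9], "twist": 0},
  {"offset": [0, 0, 0.9], "twist": 0},
  {"offset": [0, 0, 0.9], "twist": 0},
])

```text
time_s: 46.32
eef_pos: [0.6121, 0.2946, 0.1338]
tool_rot: [-0.0, 0.983, 0.182, 0.001]
ft_force: [-1.5, -0.7, 5.8]
gripper_width: 0.0258
grasp_force: 12.0
```

Call:
step_arm([
  {"offset": [0, 0, 0], "twist": 0},
  {"offset": [0, 0, 0], "twist": 0},
  {"offset": [0, 0, 0], "twist": 0},
  {"offset": [0, 0, 0], "twist": 0},
], jaw=0.5, newtons=5)

```text
time_s: 46.82
eef_pos: [0.6115, 0.2944, 0.132]
tool_rot: [-0.0, 0.983, 0.182, -0.0]
ft_force: [-0.2, -0.0, 0.3]
gripper_width: 0.0457
grasp_force: 0.0
```

Call:
step_arm([
  {"offset": [0, 0, -2], "twist": 0},
  {"offset": [0, 0, -5], "twist": 0},
  {"offset": [0, 0, -10], "twist": 0},
  {"offset": [-6, 0, -14], "twist": 0},
  {"offset": [-12, 0, -14], "twist": 0},
  {"offset": [-18, 0, -14], "twist": 0},
  {"offset": [-18, 0, -14], "twist": 0},
  {"offset": [-18, 0, -14], "twist": 0},
])

```text
time_s: 47.82
eef_pos: [0.444, 0.2301, 0.2729]
tool_rot: [-0.0, 0.983, 0.182, 0.001]
ft_force: [0.2, -0.2, 0.8]
gripper_width: 0.0455
grasp_force: 0.0
```

Run:
```python
from h import *
d=grab('side');save(d,'s5.png',s=1.5);t=grab('top')
o=env.get_obs();print(o['time_s'],o['eef_pos'],o['ft_force'])
P=cloud(d);hsv=cv2.cvtColor(d['img'],cv2.COLOR_RGB2HSV).astype(int)
near=(d['depth']>0)&(np.hypot(P[...,0]-.612,P[...,1]-.294)<.08)&(P[...,2]>.012)
for nm,f in (('yel',(hsv[...,0]>18)&(hsv[...,0]<38)&(hsv[...,1]>130)),('ora',(hsv[...,0]<16)&(hsv[...,1]>150))):
    q=P[near&f];print(nm,len(q),q.min(0).round(3),q.max(0).round(3),q.mean(0).round(3))
P=cloud(t);hsv=cv2.cvtColor(t['img'],cv2.COLOR_RGB2HSV).astype(int);ok=t['depth']>0
q=P[ok&(np.hypot(P[...,0]-.612,P[...,1]-.294)<.08)&(P[...,2]>.12)&(hsv[...,0]<16)];print('top cap',len(q),q.mean(0) if len(q) else '',q[:,2].max() if len(q) else '')
m=ok&(abs(P[...,0]-.44)<.03)&(abs(P[...,1]-.02)<.08)&((hsv[...,0]<8)|(hsv[...,0]>172))&(hsv[...,1]>140)&(P[...,2]>.06);print('bar',P[m].mean(0))
```

```text
47.925 [0.44491308 0.2304122  0.27238316] [-0.29708905  0.39204207  0.3671678 ]
yel 315 [0.585 0.258 0.012] [0.64  0.316 0.13 ] [0.609 0.279 0.077]
ora 116 [0.598 0.28  0.112] [0.625 0.297 0.189] [0.609 0.288 0.153]
top cap 70 [0.60649771 0.28976636 0.16542791] 0.1928079919806569
bar [0.44014793 0.01890315 0.08958269]
```

View pics/s5.png

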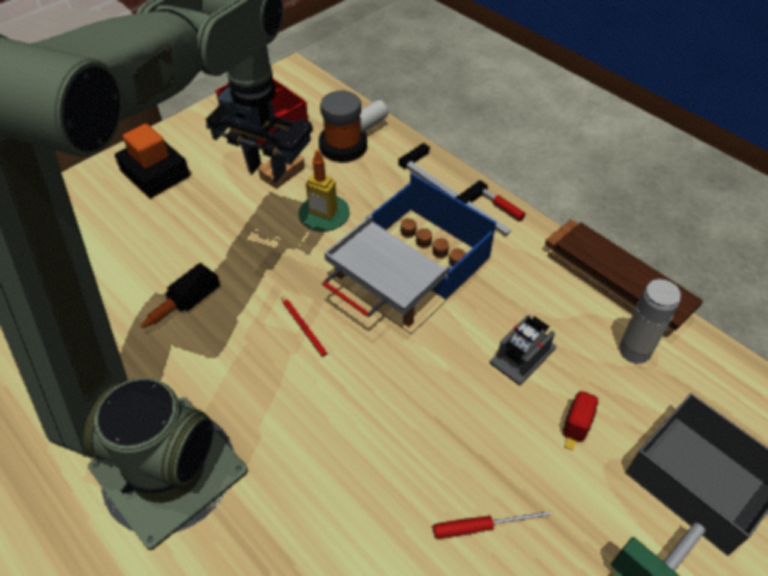

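The bottle stands upright on the mat (320,195), the four feet are in the bin (410–457, 225–257), the tray is level, the wheel shows 4 and the bystanders haven't moved. I'm handing in.

```bash
python3 -c "
from workcell import env
print(env.job_done())"
```

```text
the job is handed in; nothing more can be done
None
```

The job is handed in, with no verdict returned: all four feet went onto the tray and were tipped into the bin, the tray is back level, the wheel shows 4 (about 0.05 rad short of centre), and the glue bottle stands upright on the mat.

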